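# Unhook the basket hangers and lock them in the hook tray

### The arm

A 6-joint arm with a two-finger parallel gripper is mounted at the origin on the work surface. World frame = base frame: x ahead of the robot, y to its left, z up, the work surface at z = 0. Lengths are in mm, angles in rad, forces in N, time in s.
With the tool pointing down it reaches from about 300 to 1000 mm from the base axis. Payload 5.1 kg.
Tool frame: the origin (TCP) lies on the mounting face of the last link; the fingertips stand nose_length ahead of it and the grasp point (between the pads) lies 171 mm ahead of it (nose_length is the distance from the TCP to the fingertips, in mm); z points along the fingers, y is the direction in which the jaws open and shut (so a half turn about z gives the same grasp; the last joint's range is limited). The gripper opens to 95 mm and grips with 3 to 60 N. Pads are 20 mm wide; open, the fingers measure 119 mm over their backs; the gripper's body (75 mm by 180 mm) begins 59 mm behind the grasp point.
Start: joints at [-1.416, 0.124, 1.65, -0, 1.367, -0.083], TCP at [153.085, -631.705, 404.756] pointing down, gripper open.
Joint ranges: [-2.61, 2.61], [-1.02, 2.33], [0.03, 2.71], [-1.35, 4.49], [0.32, 2.68], [-2.91, 2.91]. Speed limits (rad/s): [2.57, 2.57, 3.14, 3.14, 3.14, 3.14].

### API

Orientations are given as a 3x3 rotation matrix whose columns are the frame's x, y, z axes.
In Python, from station import get_obs, camera, get_calibration, job_done, nose_length gives the robot as it stands.
- The arm moves only by the shell command python3 -m creep 'ROWS' [FORCE]. ROWS is JSON, a list of rows, each an object with "xyz": the shift along the world's x, y, z in mm, a list of three; "roll": the turn about the world's z in degrees; "grip": the opening, from 0 (shut) to 1 (fully open). A call has 1 to 5 rows; each row shifts and turns the commanded pose from where the row before left it; what a row does not reach is not made up. A row lasts 1/8 s, in which the tool goes at most 62.5 mm and 10.7 degrees, less where a joint would pass 70% of its speed; a pose out of reach is approached as far as the arm can. A call is refused whole if a number of a shift passes 62.5 or a number of a turn 10.7, either way. A call with a gripper value outside its range is refused whole. The fingers move at their own pace and stop on an object; FORCE is the grip in N (left out, the last holds). Time passes only in rows, so rows that do not move let the fingers close. It gives the time, the measured TCP pose, the force and the opening at its end, in the units of the state.
- get_obs(): the state, without advancing time (a new reading comes with each control period).
- camera(name): name is "scene" or "top" or "wrist"; returns (picture, depth): 480x640x3 uint8, red, green, blue; 480x640 float32, mm along the optical axis (not along the pixel's ray), 0 where there is no reading.
- get_calibration(name): a dict with "mtx" (3x3 intrinsics, pixels), "dist_coeffs" ([k1, k2, p1, p2, k3] as OpenCV has them; the pictures are not rectified), "world_to_cam" (4x4, takes a point from world to camera coordinates). Camera axes: x right, y down, z forward; pixel columns grow to the right and rows downward; lengths in mm; the calibration is good to about 2 mm. A picture is of the moment at which its call begins: read the wrist's pose just before it. get_calibration takes no time and is no camera call; for the wrist camera it gives the pose at the moment of the call.
- job_done(): hands the job in, once; it reports no verdict.
The state is a dict: "clock": time; "qpos": joint angles; "joint_vel": joint speeds; "joint_efforts": joint torques, N m; "eef_pos": TCP position; "ee_rot": TCP orientation; "contact_force": force on the tool from outside, world axes, zero at the start; "torque": the same for the moment, N m; "width": opening from 0.0 (shut) to 1.0 (fully open).
Only numpy, scipy, OpenCV 4.12 (cv2) and the standard library are available. Lean on these libraries where they do the work, as an engineer would, in place of code of your own. Each camera call takes 0.05 s, during which the arm holds its last target.

### The job

The steel S-hooks that hang the shelf baskets have been left on the dark counter mat, some of them hooked together in pairs. Lift and twist the linked ones apart and lay every hook flat in the white divided tray, one hook to a compartment; then, with all of them in, swing the tray's lock bar closed until it rests fully home in its catch. Do not disturb the amber bottle and the white jar standing nearby.

Things in the scene. Friction and masses are not known exactly. Their poses are not given: they have to be found in the camera images.
- hook0_center (a point): centre of S-hook 0, on its shank. Always present. If present, hook 1 is linked with it at the start. All six are alike: smooth steel wire 8 mm thick, 90 g, bent in a flat S 118 mm long (x axis) and 46 mm wide (y); z, normal to the S, may point up or down when it lies; flat, its centre is 4 mm over the support.
- hook1_center (a point): centre of S-hook 1, on its shank. None if absent. Linked at the start with hook 0, on that one's -x side. Wire mid-line, mm: free end (30, -19), straight to (36, -19), half circle about (36, 0) round to (36, 19), straight shank through the origin to (-36, -19), half circle about (-36, 0) to (-36, 19), free end (-30, 19).
- hook2_center (a point): centre of S-hook 2, on its shank. Always present. If present, hook 3 is linked with it at the start. Linked hooks lie nearly in line, bend caught in bend, each rolled 14 degrees. Lift one by its shank and the other hangs from its bend.
- hook3_center (a point): centre of S-hook 3, on its shank. None if absent. Linked at the start with hook 2, on that one's -x side. A hanging hook slips off when the end of the held one it hangs from is pitched up 35 to 45 degrees and the held one is then rolled to and fro about its shank by 35 degrees each way.
- hook4_center (a point): centre of S-hook 4, on its shank. Always present. If present, hook 5 is linked with it at the start. Shape as hook 0.
- hook5_center (a point): centre of S-hook 5, on its shank. None if absent. Linked at the start with hook 4, on that one's -x side. Shape as hook 0.
- mat: dark rubber counter mat, 240 mm (x) by 270 mm (y), 3 mm thick, fixed for the run; origin at the centre of its underside on the counter. The hooks start on it, up to three groups side by side about 85 mm apart in y.
- tray_in (a point): centre of the inner floor of the white divided tray (fixed for the run), 4 mm above the counter; x and y along the tray's sides. Outside 262 mm (x) by 232 mm (y), 40 mm high over the counter, walls and dividers 4 mm thick and 40 mm high.  Six compartments, each 125 mm (x) by 72 mm (y) inside, centred at x = -64.5 or +64.5 mm and y = -76, 0 or +76 mm.
- knob (a point): middle of the black upright knob (18 mm across, 42 mm high, its middle 74 mm over the counter) on the lock bar, 140 mm from the hinge; its z axis is vertical.
- bar_hinge (a point): vertical hinge axis of the lock bar at the middle of the tray's +y end, 127 mm in +y from the tray's centre, 48 mm over the counter.
- bar (a joint): lock bar's angle about its vertical hinge, rad. Aluminium strip 254 by 16 by 10 mm, underside 43 mm over the counter, just above the tray walls. 0: closed over the middle divider, pointing to the tray's -y, its end in the catch (end stop). pi/2: points to the tray's -x, clear of the compartments. Starts at 1.5 to 1.75; stays where left; under 2 N at the knob moves it.
- vial: small amber bottle with a white cap, 42 mm across, 75 mm tall; bystander beyond the mat; origin at its foot.
- jar: white plastic jar with a blue cap, 62 mm across, 105 mm tall; bystander; origin at its foot.
Mind the look-alikes: they are no part of the job. Leave any yellow look-alike of the part that bears hook5_center alone.

How it is judged (in metres and radians):
On the way, in this order (a step that is already met when the one before it is completed fails the run):
1. every hook that is present lies flat in the tray, one to a compartment, with the lock bar still open (x of hook0_center in the frame of tray_in between -0.131 and 0.131 m and y of hook0_center in the frame of tray_in between -0.116 and 0.116 m and z of each of hook0_center, hook1_center, hook2_center, hook3_center, hook4_center, hook5_center in the frame of tray_in below 0.022 m and x of hook1_center in the frame of tray_in between -0.131 and 0.131 m and y of hook1_center in the frame of tray_in between -0.116 and 0.116 m and x of hook2_center in the frame of tray_in between -0.131 and 0.131 m and y of hook2_center in the frame of tray_in between -0.116 and 0.116 m and x of hook3_center in the frame of tray_in between -0.131 and 0.131 m and y of hook3_center in the frame of tray_in between -0.116 and 0.116 m and x of hook4_center in the frame of tray_in between -0.131 and 0.131 m and y of hook4_center in the frame of tray_in between -0.116 and 0.116 m and x of hook5_center in the frame of tray_in between -0.131 and 0.131 m and y of hook5_center in the frame of tray_in between -0.116 and 0.116 m and horizontal distance between each of hook1_center, hook2_center, hook3_center, hook4_center, hook5_center and hook0_center above 0.038 m and horizontal distance between each of hook2_center, hook3_center, hook4_center, hook5_center and hook1_center above 0.038 m and horizontal distance between each of hook3_center, hook4_center, hook5_center and hook2_center above 0.038 m and horizontal distance between each of hook4_center, hook5_center and hook3_center above 0.038 m and horizontal distance between hook5_center and hook4_center above 0.038 m and value of joint bar above 1 rad), for 0.2 s.
2. the lock bar is swung home into its catch (value of joint bar below 0.06 rad), for 0.2 s.
At the end, for the whole second after the job is handed in: Every hook present lies in the tray at rest, within its walls, its centre less than 22 mm above the tray's floor, no two in one compartment (centres more than 38 mm apart), and the lock bar is within 0.06 rad of closed (x of hook0_center in the frame of tray_in between -0.131 and 0.131 m and y of hook0_center in the frame of tray_in between -0.116 and 0.116 m and z of each of hook0_center, hook1_center, hook2_center, hook3_center, hook4_center, hook5_center in the frame of tray_in below 0.022 m and x of hook1_center in the frame of tray_in between -0.131 and 0.131 m and y of hook1_center in the frame of tray_in between -0.116 and 0.116 m and x of hook2_center in the frame of tray_in between -0.131 and 0.131 m and y of hook2_center in the frame of tray_in between -0.116 and 0.116 m and x of hook3_center in the frame of tray_in between -0.131 and 0.131 m and y of hook3_center in the frame of tray_in between -0.116 and 0.116 m and x of hook4_center in the frame of tray_in between -0.131 and 0.131 m and y of hook4_center in the frame of tray_in between -0.116 and 0.116 m and x of hook5_center in the frame of tray_in between -0.131 and 0.131 m and y of hook5_center in the frame of tray_in between -0.116 and 0.116 m and horizontal distance between each of hook1_center, hook2_center, hook3_center, hook4_center, hook5_center and hook0_center above 0.038 m and horizontal distance between each of hook2_center, hook3_center, hook4_center, hook5_center and hook1_center above 0.038 m and horizontal distance between each of hook3_center, hook4_center, hook5_center and hook2_center above 0.038 m and horizontal distance between each of hook4_center, hook5_center and hook3_center above 0.038 m and horizontal distance between hook5_center and hook4_center above 0.038 m and linear speed of each of hook0, hook1, hook2, hook3, hook4, hook5 below 0.03 m/s and value of joint bar below 0.06 rad); the robot touches nothing.
It fails at once if the amber bottle is pushed more than 30 mm from its place or tipped over (distance of vial from where it was at the start of the episode above 0.03 m or angle between vial's own z axis and vertical above 0.6 rad).
It fails at once if the white jar is pushed more than 30 mm from its place or tipped over (distance of jar from where it was at the start of the episode above 0.03 m or angle between jar's own z axis and vertical above 0.6 rad).
Of hook1, hook3, hook5 only 2 to 3 are there at a start; the rules pass over those that are not, and their reading is None.
At some moment in a run one of hook0, hook1, hook2, hook3, hook4, hook5 may be knocked a few centimetres aside while the robot is not near it.
It also fails if it takes over 210 s, if anything falls off the work surface, if the arm or the gripper's body presses on something with over 40 N, if the wrist force passes 120 N, or if a joint passes its speed limit or range.

## Working session

There is one attempt and no reset: what is moved stays moved. The work goes in short steps, Python scripts to look and compute and a shell command to move; the robot and the scene stay as the last step left them, time stands still between calls to the robot, and variables do not carry over. Pictures are saved under pics/ and viewed, and the job is handed in when it is done.

```bash
ls -la; mkdir -p pics
cat > h.py <<'E'
import numpy as np,cv2
from station import *
def snap(n,f):
    T=get_calibration(n); p,d=camera(n); cv2.imwrite('pics/'+f+'.png',cv2.cvtColor(p,cv2.COLOR_RGB2BGR)); np.savez('pics/'+f+'.npz',p=p,d=d,K=T['mtx'],D=T['dist_coeffs'],W=T['world_to_cam']); return p,d,T
E
python3 - <<'E'
from h import *
for n in['scene','top','wrist']:
    p,d,T=snap(n,n+'0'); print(n,np.round(T['mtx'],1).tolist(),T['dist_coeffs'],np.round(T['world_to_cam'],3).tolist())
print(get_obs(),nose_length() if callable(nose_length) else nose_length)
E
```

```text
total 12
drwxr-xr-x  3 agent agent 4096 Dec  6 05:53 .
drwxr-xr-x 23 root  root  4096 Dec  6 05:53 ..
drwxr-xr-x  2 agent agent 4096 Dec  6 05:53 pics
scene [[596.2, 0.0, 318.2], [0.0, 596.2, 232.0], [0.0, 0.0, 1.0]] [-0.01211291  0.          0.          0.          0.        ] [[0.806, 0.591, -0.01, -431.055], [0.468, -0.648, -0.6, -261.428], [-0.361, 0.48, -0.8, 1684.208], [0.0, 0.0, 0.0, 1.0]]
top [[452.6, 0.0, 315.7], [0.0, 452.6, 242.1], [0.0, 0.0, 1.0]] [-0.00916297  0.          0.          0.          0.        ] [[-0.002, -1.0, 0.028, -56.829], [-0.997, -0.001, -0.083, 578.332], [0.083, -0.028, -0.996, 1017.954], [0.0, 0.0, 0.0, 1.0]]
wrist [[358.4, 0.0, 326.1], [0.0, 358.4, 237.5], [0.0, 0.0, 1.0]] [0.00559077 0.         0.         0.         0.        ] [[0.235, -0.972, -0.001, -648.201], [-0.943, -0.228, 0.244, -27.415], [-0.237, -0.056, -0.97, 389.422], [0.0, 0.0, 0.0, 1.0]]
{'clock': 0.15, 'qpos': array([-1.41559839e+00,  1.24373396e-01,  1.65136764e+00, -4.07493779e-06,
        1.36752037e+00, -8.26171114e-02]), 'joint_vel': array([-1.87802161e-04, -9.00606099e-04, -3.66773846e-03,  1.74176633e-03,
        1.34443243e-03, -1.94423296e-05]), 'joint_efforts': array([ 5.18986762e-04, -4.18192792e+01, -3.60470331e+01,  7.75526022e-02,
        4.68970137e-02, -1.02248155e-04]), 'eef_pos': array([ 153.05725723, -631.52286373,  403.75311951]), 'ee_rot': array([[ 9.71854848e-01,  2.35580317e-01, -2.61892120e-04],
       [ 2.35580425e-01, -9.71853460e-01,  1.64808219e-03],
       [ 1.33734963e-04, -1.66339332e-03, -9.99998608e-01]]), 'contact_force': array([ 0.61826086, -0.54678316, -0.11898239]), 'torque': array([ 0.01791106, -0.0279934 ,  0.07234093]), 'width': 0.9981785705687644} 190.1
```

View pics/top0.png

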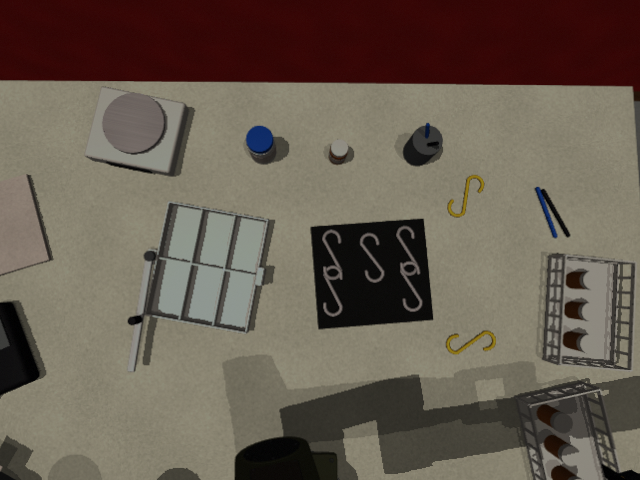

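View pics/scene0.png

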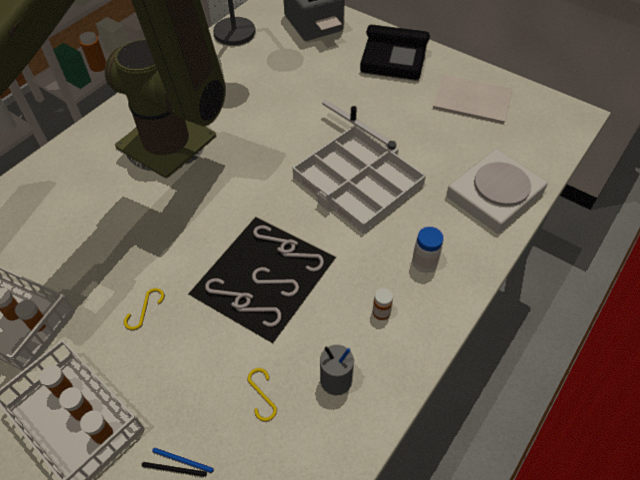

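View pics/wrist0.png

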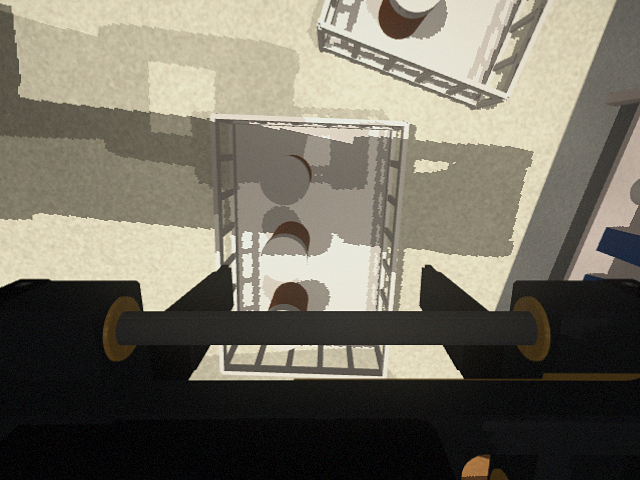

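```bash
cat >> h.py <<'E'
class V:
    def __init__(s,f):
        z=np.load('pics/'+f+'.npz'); s.p,s.d,s.K,s.D,s.W=[z[k] for k in('p','d','K','D','W')]
    def pt(s,uv,z):
        uv=np.atleast_2d(np.array(uv,float)); n=cv2.undistortPoints(uv.reshape(-1,1,2),s.K,s.D).reshape(-1,2)
        r=np.c_[n,np.ones(len(n))]@s.W[:3,:3]; c=-s.W[:3,:3].T@s.W[:3,3]
        t=(z-c[2])/r[:,2]; return c+r*t[:,None]
    def px(s,P):
        P=np.atleast_2d(P).astype(float); return cv2.projectPoints(P,cv2.Rodrigues(s.W[:3,:3])[0],s.W[:3,3],s.K,s.D)[0].reshape(-1,2)
E
python3 - <<'E'
from h import *
v=V('top0')
print('mat',v.pt([[311,227],[422,219],[433,319],[319,328]],3).round())
print('tray',v.pt([[169,203],[268,217],[248,332],[151,318]],40).round())
print('hinge,knob',v.pt([[150,256]],53).round(),v.pt([[135,320]],95).round())
c=v.p[190:345,290:450]; cv2.imwrite('pics/topc.png',cv2.resize(c,None,fx=5,fy=5,interpolation=2)[:600,:800,::-1])
c=v.p[180:345,130:290]; cv2.imwrite('pics/topt.png',cv2.resize(c,None,fx=3.6,fy=3.6,interpolation=2)[:600,:800,::-1])
E
```

```text
mat [[ 616.  -47.    3.]
 [ 635. -311.    3.]
 [ 400. -332.    3.]
 [ 380.  -65.    3.]]
tray [[666. 276.  40.]
 [634.  52.  40.]
 [376.  94.  40.]
 [408. 309.  40.]]
hinge,knob [[545. 311.  53.]] [[408. 325.  95.]]
```

View pics/topc.png

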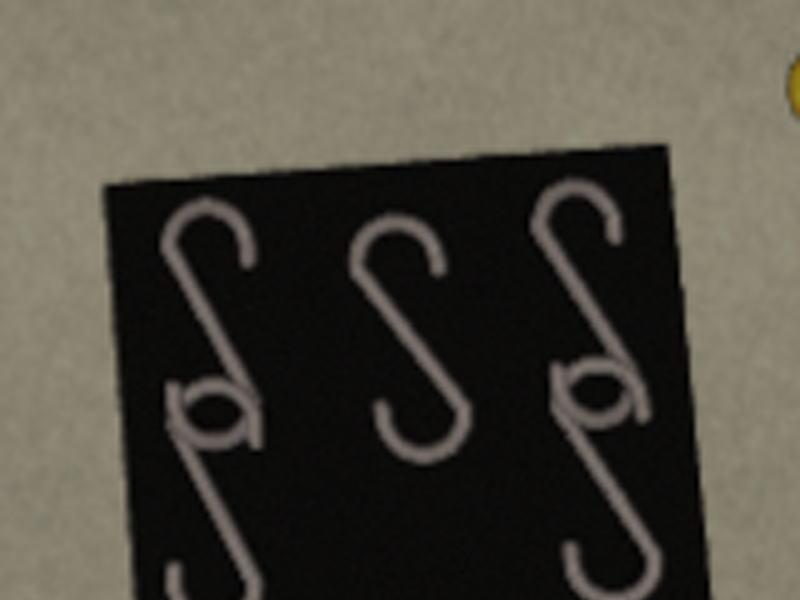

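View pics/topt.png

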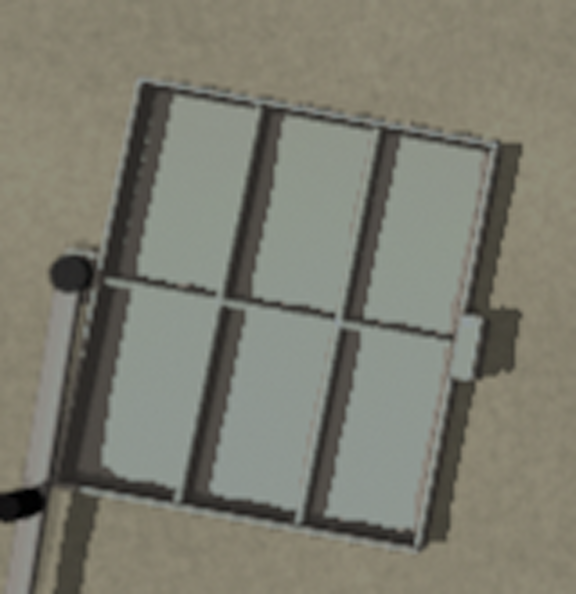

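Run:
```python
from h import *
v=V('wrist0'); c=-v.W[:3,:3].T@v.W[:3,3]; print(c, v.pt([[320,160],[320,240],[20,160],[620,160],[320,20]],3).round())
```

```text
[ 218.95576134 -614.44965334  383.50491449] [[ 205. -611.    3.]
 [ 121. -631.    3.]
 [ 132. -309.    3.]
 [ 278. -912.    3.]
 [ 331. -581.    3.]]
```

```bash
python3 -m creep '[{"xyz":[43,60,0],"roll":0,"grip":0.3},{"xyz":[43,60,0],"roll":0,"grip":0.3},{"xyz":[43,60,0],"roll":0,"grip":0.3},{"xyz":[43,60,0],"roll":0,"grip":0.3},{"xyz":[43,60,0],"roll":0,"grip":0.3}]' 20
python3 -m creep '[{"xyz":[43,60,0],"roll":0,"grip":0.3},{"xyz":[43,60,0],"roll":0,"grip":0.3},{"xyz":[0,0,0],"roll":0,"grip":0.3},{"xyz":[0,0,0],"roll":0,"grip":0.3}]'
python3 -c "
from h import *
snap('wrist','w1');snap('top','t1')"
```

```text
clock: 0.78
eef_pos: [335.8, -375.8, 404.5]
ee_rot: [[0.972, 0.235, 0.0], [0.235, -0.972, 0.0], [0.0, -0.0, -1.0]]
contact_force: [0.9, -1.0, 0.4]
width: 0.535
clock: 1.27
eef_pos: [407.9, -276.1, 404.5]
ee_rot: [[0.972, 0.236, -0.001], [0.236, -0.972, -0.0], [-0.001, 0.0, -1.0]]
contact_force: [-0.3, -0.1, -0.3]
width: 0.302
```

View pics/w1.png

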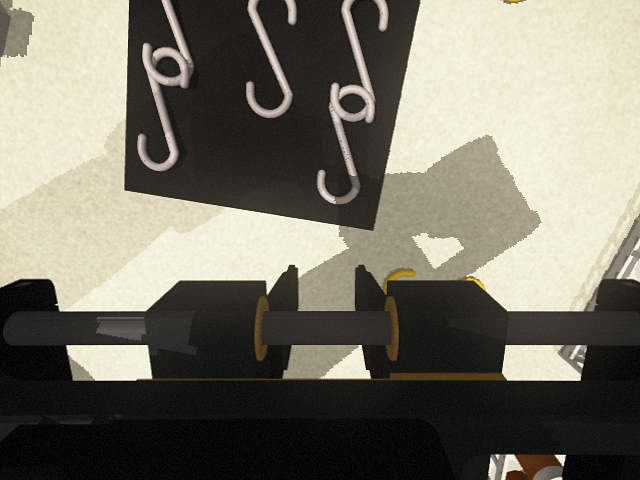

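```bash
python3 -m creep '[{"xyz":[25,25,-25],"roll":-6.8,"grip":0.3},{"xyz":[25,25,-25],"roll":-6.8,"grip":0.3},{"xyz":[25,25,-20],"roll":0,"grip":0.3},{"xyz":[0,0,0],"roll":0,"grip":0.3}]'
python3 -c "
from h import *
snap('wrist','w2');snap('top','t2');snap('scene','s2')
print(get_obs()['ee_rot'].round(4))"
```

```text
clock: 1.88
eef_pos: [482.8, -201.2, 332.5]
ee_rot: [[1.0, 0.001, -0.004], [0.001, -1.0, 0.002], [-0.004, -0.002, -1.0]]
contact_force: [-0.6, 0.5, -0.2]
width: 0.297
[[ 1.0e+00 -1.5e-03  5.0e-04]
 [-1.5e-03 -1.0e+00 -7.0e-04]
 [ 5.0e-04  7.0e-04 -1.0e+00]]
```

View pics/w2.png

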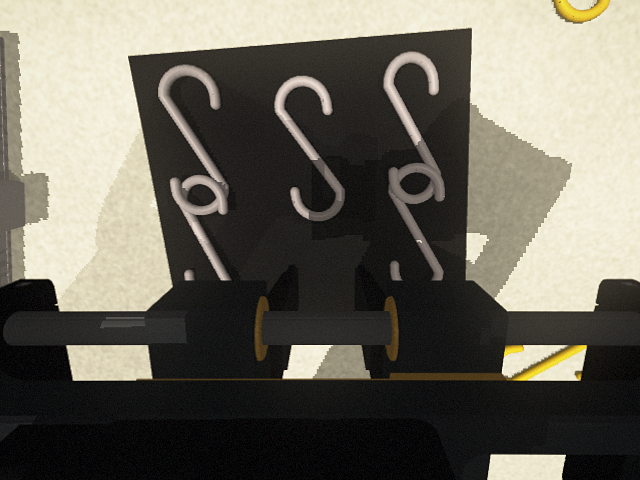

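Run:
```python
from h import *
v=V('w2')
c=v.p[50:290,150:235]; a=cv2.resize(c,None,fx=2.5,fy=2.5,interpolation=2)
c=v.p[160:230,155:240]; b=cv2.resize(c,None,fx=4.5,fy=4.5,interpolation=2)
d=cv2.resize(v.p[150:220,375:460],None,fx=4.5,fy=4.5,interpolation=2)
o=np.zeros((640,760,3),np.uint8); o[:b.shape[0],:b.shape[1]]=b; o[320:320+d.shape[0],:d.shape[1]]=d
c=V('w1'); e=cv2.resize(c.p[35:105,130:205],None,fx=4.5,fy=4.5,interpolation=2); o[:e.shape[0],390:390+e.shape[1]]=e
e=cv2.resize(c.p[70:140,315:390],None,fx=4.5,fy=4.5,interpolation=2); o[320:320+e.shape[0],390:390+e.shape[1]]=e
o=np.clip(o.astype(float)*1.3,0,255).astype(np.uint8)
cv2.imwrite('pics/z1.png',cv2.resize(o[:,:,::-1],(712,600)))
```

```text
(no output)
```

View pics/z1.png

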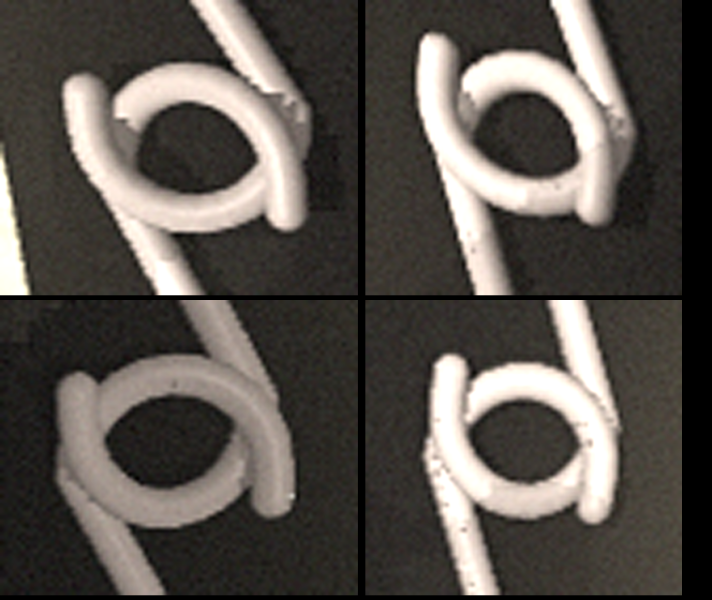

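```bash
cat > plan.py <<'E'
import numpy as np
from scipy.spatial import cKDTree
from scipy.spatial.transform import Rotation as R
def hook(n=1.5):
    a=np.linspace(-np.pi/2,np.pi/2,41)
    p=[(30,-19)]+[(36+19*np.cos(t),19*np.sin(t)) for t in a]
    b=np.linspace(np.pi/2,3*np.pi/2,41)
    p+= [(-36+19*np.cos(t),-19*np.sin(t)) for t in b]
    # second bend: from (-36,-19) round to (-36,19)
    q=[(-36-19*np.cos(t-np.pi/2+np.pi/2-np.pi/2),0) for t in b]
    p=p[:42]+[(-36-19*np.cos(t),19*np.sin(t)) for t in a]+[(-30,19)]
    p=np.array(p,float); s=np.r_[0,np.cumsum(np.linalg.norm(np.diff(p,axis=0),axis=1))]
    u=np.arange(0,s[-1],n); return np.c_[np.interp(u,s,p[:,0]),np.interp(u,s,p[:,1]),0*u]
H=hook()
if __name__=='__main__':
    import sys
    rng=np.random.default_rng(int(sys.argv[1]))
    ra,rb=14,-14
    A0=H@R.from_euler('x',ra,degrees=True).as_matrix().T
    B=H@R.from_euler('x',rb,degrees=True).as_matrix().T
    zb=4-B[:,2].min(); B=B+[0,0,zb]; tB=cKDTree(B)
    tH=None
    def pose(q):
        return A0@R.from_euler('z',q[3],degrees=True).as_matrix().T+q[:3]
    u=np.array([36,19])/np.hypot(36,19); w=np.array([-u[1],u[0]])
    GO=15 # grasp offset along shank toward far end
    def ok(q,c=8.1):
        P=pose(q)
        if P[:,2].min()<4-0.3: return False
        if tB.query(P)[0].min()<c: return False
        L=(B-q[:3])@R.from_euler('z',q[3],degrees=True).as_matrix()
        al=L[:,:2]@u-GO; pe=L[:,:2]@w
        if np.any((abs(al)<14)&(abs(pe)<21)&(L[:,2]>-8)): return False
        return True
    z0=4-A0[:,2].min()
    best=None
    for dx in range(78,92,1):
        for dy in range(-2,10,1):
            q=np.array([dx,dy,z0,0.]); d=tB.query(pose(q))[0].min()
            if best is None or d>best[0]: best=(d,q)
    print('start clr',best)
    q0=np.array([84,5,z0,0.])
    print('nominal clr',tB.query(pose(q0))[0].min())
    C=float(sys.argv[2]) if len(sys.argv)>2 else 7.5
    q0=best[1]
    sc=np.array([1,1,1,0.7])
    lo=np.array([0,-70,z0,-100]);hi=np.array([130,70,z0+60,100])
    N=[q0];par=[-1]
    def edge(a,b):
        n=int(np.ceil(np.linalg.norm((b-a)*sc)/1.0))
        last=a
        for i in range(1,n+1):
            q=a+(b-a)*i/n
            if not ok(q,C): break
            last=q
        return last
    for it in range(6000):
        g=rng.uniform(lo,hi) if rng.random()>.1 else np.array([q0[0],q0[1],z0+60,q0[3]])+rng.normal(0,20,4)*[1,1,0,1]
        M=np.array(N); i=np.argmin(((M-g)*sc**1)**2@np.ones(4))
        d=g-N[i]; l=np.linalg.norm(d*sc); g=N[i]+d*min(1,12/l)
        q=edge(N[i],g)
        if np.linalg.norm((q-N[i])*sc)>.9:
            N.append(q);par.append(i)
            # free if straight lift clear
            if q[2]>z0+45 and pose(q)[:,2].min()>B[:,2].max()+8: break
    else: print('fail',len(N), np.array(N).min(0),np.array(N).max(0)); sys.exit()
    path=[len(N)-1]
    while par[path[-1]]>=0: path.append(par[path[-1]])
    P=[N[i] for i in path[::-1]]
    for _ in range(400): # shortcut
        if len(P)<3: break
        i,j=sorted(rng.choice(len(P),2,replace=False))
        if j-i>1 and np.allclose(edge(P[i],P[j]),P[j]): P=P[:i+1]+P[j:]
    for p in P: print((p-[0,0,z0,0]).round(1))
E
for s in 1 2 3; do timeout 300 python3 plan.py $s 8.1; done
```

```text
start clr (np.float64(8.621220167245527), array([84.        , -1.        ,  8.59651602,  0.        ]))
nominal clr 6.297253574129834
fail 26 [ 78.97418579 -18.11423874   8.59651602 -23.22345636] [85.49270221  2.81948782  9.50620354  4.75232286]
start clr (np.float64(8.621220167245527), array([84.        , -1.        ,  8.59651602,  0.        ]))
nominal clr 6.297253574129834
fail 27 [ 76.83993275 -21.41268177   8.59651602 -28.15469062] [85.67752094  3.29112793  9.52696269  5.42874862]
start clr (np.float64(8.621220167245527), array([84.        , -1.        ,  8.59651602,  0.        ]))
nominal clr 6.297253574129834
fail 19 [81.93083639 -7.50862458  8.59651602 -8.85813261] [89.15248892  4.21296726  9.32184641  6.58023848]
```

```bash
sed -i 's/>.9:/>.25:/; s#)/1.0))#)/0.4))#; s/range(6000)/range(20000)/; s/hi=np.array(\[130,70,z0+60,100\])/hi=np.array([130,70,z0+(60 if rng.random()<.3 else 6),100])/' plan.py
for s in 1 2 3 4; do timeout 570 python3 plan.py $s 7.9 > o$s & done; wait; cat o?; nproc
```

```text
start clr (np.float64(8.621220167245527), array([84.        , -1.        ,  8.59651602,  0.        ]))
nominal clr 6.297253574129834
[84. -1.  0.  0.]
[ 78.5 -17.1   1.1 -21.6]
[ 76.2 -18.6   0.8 -23.7]
[ 63.2 -19.2   3.7  -5.5]
[ 60.2 -16.9  15.   -3. ]
[82.   7.6 49.8 -1.7]
start clr (np.float64(8.621220167245527), array([84.        , -1.        ,  8.59651602,  0.        ]))
nominal clr 6.297253574129834
fail 50 [ 72.38352053 -27.64977899   8.59651602 -37.41069312] [86.21442889  0.62011249  9.84036502  2.09897453]
start clr (np.float64(8.621220167245527), array([84.        , -1.        ,  8.59651602,  0.        ]))
nominal clr 6.297253574129834
fail 75 [ 72.28326837 -28.56165321   8.59651602 -38.52280014] [86.83381282  4.07886337  9.85747406  6.83965581]
start clr (np.float64(8.621220167245527), array([84.        , -1.        ,  8.59651602,  0.        ]))
nominal clr 6.297253574129834
[84. -1.  0.  0.]
[ 85.1 -13.7   0.5 -13.5]
[ 77.4 -16.1   1.  -19.4]
[ 75.1 -16.4   0.9 -18.7]
[ 70.9 -21.8   2.   -4.6]
[76.7 -6.2 48.9  5.2]
4
```

```bash
sed -i 's/range(20000)/range(60000)/' plan.py
for s in 11 12 13 14; do timeout 550 python3 plan.py $s 8.3 > o$s & done; wait; cat o1?
```

```text
start clr (np.float64(8.621220167245527), array([84.        , -1.        ,  8.59651602,  0.        ]))
nominal clr 6.297253574129834
fail 55 [ 77.68346742 -22.52869179   8.59651602 -29.81254951] [85.49623433  1.41405685  9.40457376  2.43349269]
start clr (np.float64(8.621220167245527), array([84.        , -1.        ,  8.59651602,  0.        ]))
nominal clr 6.297253574129834
fail 59 [ 77.9503364  -22.05162926   8.59651602 -29.47577697] [85.7109352   2.66120506  9.40914959  4.51182259]
start clr (np.float64(8.621220167245527), array([84.        , -1.        ,  8.59651602,  0.        ]))
nominal clr 6.297253574129834
fail 65 [ 77.61510045 -22.75449893   8.59651602 -30.2518685 ] [86.5201206   4.80576825  9.4031093   6.98630074]
start clr (np.float64(8.621220167245527), array([84.        , -1.        ,  8.59651602,  0.        ]))
nominal clr 6.297253574129834
fail 63 [ 77.54106302 -22.92649595   8.59651602 -30.53245425] [86.72594857  3.16020518  9.40333584  5.34091681]
```

Run:
```python
from h import *
v=V('t2')
m=(v.p.astype(int).min(2)>75); 
c=v.p[190:345,290:450]; cv2.imwrite('pics/t2c.png',cv2.resize(c,(620,600),interpolation=2)[:,:,::-1])
v=V('s2'); cv2.imwrite('pics/s2c.png',cv2.resize(v.p[210:350,180:350],None,fx=4.2,fy=4.2,interpolation=2)[:,:,::-1])
```

```text
(no output)
```

View pics/t2c.png

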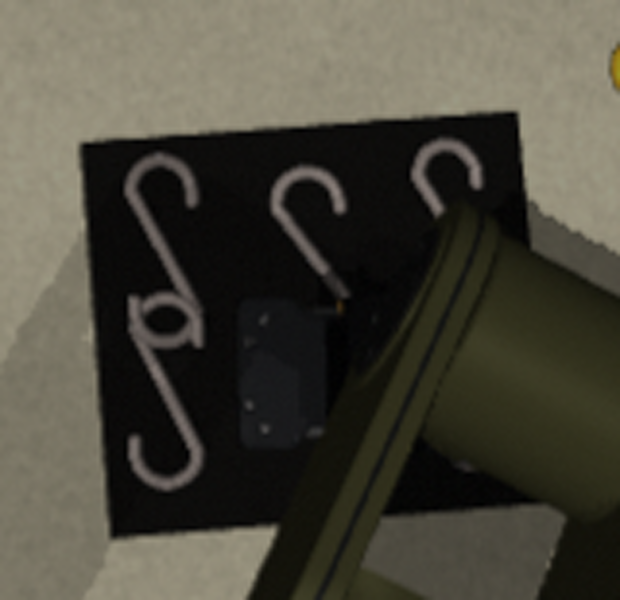

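View pics/s2c.png

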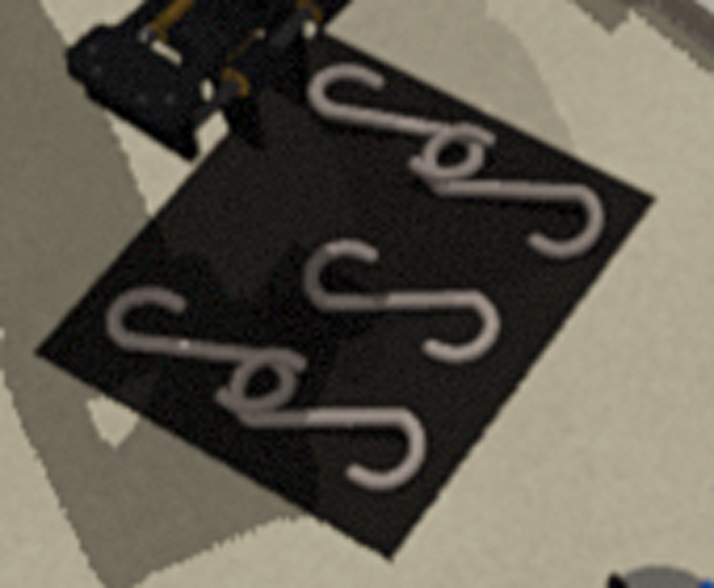

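```bash
cat >> h.py <<'E'
def tray(c):
    x=(c[0]+c[1]-c[2]-c[3]); a=np.arctan2(x[1],x[0]); y=(c[0]+c[3]-c[1]-c[2]); b=np.arctan2(-y[0],y[1])
    return c.mean(0),np.degrees([a,b]),np.hypot(*x[:2])/2,np.hypot(*y[:2])/2
E
python3 - <<'E'
from h import *
v=V('top0')
c=v.pt(np.array([[140,80],[495,147],[420,548],[62,483]])/3.6+[130,180],40); print(c.round(1)); print(tray(c))
t=tray(c)
print('hinge',v.pt(np.array([[71,272]])/3.6+[130,180],58).round(1))
# single hook contour
g=v.p.astype(int).min(2)
mm=np.zeros(g.shape,np.uint8); cv2.fillPoly(mm,[np.array([[316,232],[419,224],[429,315],[323,323]])],1)
m=((g>55)&(mm>0)).astype(np.uint8)
n,l,st,ce=cv2.connectedComponentsWithStats(m)
for i in range(1,n):
    if st[i,4]>50: 
        ys,xs=np.where(l==i); r=cv2.minAreaRect(np.c_[xs,ys].astype(np.float32)); print(st[i],ce[i].round(1),r, v.pt([ce[i]],7)[0].round(1))
E
```

```text
[[667.6 276.4  40. ]
 [625.5  52.9  40. ]
 [375.7  97.4  40. ]
 [416.2 318.   40. ]]
(array([521.27731428, 186.1877887 ,  40.        ]), array([ -9.747912  , -10.53822426]), np.float64(254.2666588032376), np.float64(225.8845318844047))
hinge [[545.6 310.1  58. ]]
[396 226  26  86 531] [408.8 269. ] ((409.1167907714844, 268.43743896484375), (85.67619323730469, 19.551820755004883), 84.20720672607422) [ 516.6 -276.     7. ]
[322 231  20  86 535] [332.  273.6] ((331.779052734375, 273.47381591796875), (85.07903289794922, 18.571521759033203), 89.157470703125) [506.1 -95.4   7. ]
[360 233  24  50 288] [371.5 257.4] ((371.4864807128906, 257.4189147949219), (49.64848709106445, 18.577085494995117), 80.53767395019531) [ 544.  -188.3    7. ]
```

```bash
cat >> h.py <<'E'
from plan import H
def pax(P):
    w,V_=np.linalg.eigh(np.cov((P-P.mean(0)).T)); a=V_[:,1]; return np.degrees(np.arctan2(a[1],a[0])),w
PA=pax(H[:,:2])[0]
def blobs(f,th,z,roi=None,minn=60):
    v=V(f); g=v.p.astype(int).min(2); mx=v.p.astype(int).max(2)
    m=((g>th)&(mx-g<45)).astype(np.uint8)
    if roi is not None:
        mm=np.zeros(g.shape,np.uint8); cv2.fillPoly(mm,[np.array(roi)],1); m&=mm
    n,l,st,ce=cv2.connectedComponentsWithStats(m)
    o=[]
    for i in range(1,n):
        if st[i,4]<minn: continue
        ys,xs=np.where(l==i); P=v.pt(np.c_[xs,ys],z)[:,:2]; a,w=pax(P)
        r=cv2.minAreaRect(P.astype(np.float32))
        # yaw of hook x axis mod 180
        y=(a-PA+90)%180-90
        o.append((st[i,:4],P.mean(0).round(1),round(y,1),np.sort(r[1]).round(0),np.sqrt(w).round(1)))
    return o
E
python3 - <<'E'
from h import *
print(PA,np.sqrt(pax(H[:,:2])[1]))
for b in blobs('w2',50,7,[[140,62],[465,38],[462,265],[176,275]]): print(b)
for b in blobs('top0',55,7,[[316,232],[419,224],[429,315],[323,323]]): print(b)
v=V('w2'); 
c=v.p[60:230,250:360];cv2.imwrite('pics/z2.png',cv2.resize(c,None,fx=3.5,fy=3.5)[:,:,::-1])
E
```

```text
-177.86912239628862 [12.92642665 39.4406281 ]
(array([447,  38,  19,  22], dtype=int32), array([ 623.8, -301.5]), np.float64(13.8), array([14., 15.]), array([3.8, 4.1]))
(array([383,  51,  62, 216], dtype=int32), array([ 546. , -272.2]), np.float64(5.6), array([ 47., 178.]), array([12.3, 48.8]))
(array([158,  64,  71, 211], dtype=int32), array([536.9, -91.3]), np.float64(1.0), array([ 50., 174.]), array([13.1, 48.1]))
(array([274,  75,  71, 146], dtype=int32), array([ 550.5, -185.6]), np.float64(8.6), array([ 46., 118.]), array([13.5, 39.1]))
(array([396, 226,  26,  86], dtype=int32), array([ 516.9, -275.9]), np.float64(3.7), array([ 46., 200.]), array([12.8, 59.1]))
(array([322, 231,  20,  86], dtype=int32), array([506.4, -95.4]), np.float64(-0.6), array([ 43., 198.]), array([12.8, 59.1]))
(array([360, 233,  24,  50], dtype=int32), array([ 544.1, -188.3]), np.float64(8.6), array([ 44., 116.]), array([13.2, 38.9]))
```

View pics/z2.png

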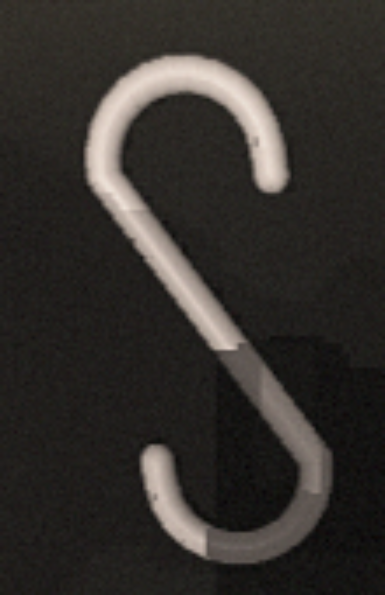

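Run:
```python
from h import *
snap('wrist','w3');snap('top','t3')
o=get_obs();print(o['eef_pos'],o['clock'])
for b in blobs('w3',50,7,[[140,62],[465,38],[462,265],[176,275]],500): print(b)
v=V('w3');d=v.d; print([d[y,x] for x,y in((240,120),(250,200),(100,100))]); 
# depth-based z of mat point
for x,y in((240,120),(250,220),(100,250)):
    n=cv2.undistortPoints(np.array([[[x,y]]],float),v.K,v.D)[0,0]; P=np.r_[n,1]*d[y,x]; print((v.W[:3,:3].T@(P-v.W[:3,3])).round(1))
v=V('top0');d=v.d
for x,y in((350,300),(384,300),(300,150)):
    n=cv2.undistortPoints(np.array([[[x,y]]],float),v.K,v.D)[0,0]; P=np.r_[n,1]*d[y,x]; print((v.W[:3,:3].T@(P-v.W[:3,3])).round(1))
```

```text
[ 482.54053513 -202.38409116  335.80911345] 2.125
(array([379,  54,  62, 213], dtype=int32), array([ 545.8, -272.2]), np.float64(5.5), array([ 47., 178.]), array([12.4, 48.8]))
(array([157,  67,  70, 208], dtype=int32), array([536.8, -91.3]), np.float64(0.9), array([ 49., 173.]), array([13.1, 48. ]))
(array([272,  78,  70, 144], dtype=int32), array([ 550.3, -185.7]), np.float64(8.5), array([ 46., 118.]), array([13.5, 39.1]))
[np.float32(298.50726), np.float32(313.91907), np.float32(297.03003)]
[ 572.7 -130.4    1.8]
[ 488.3 -134.5    3.5]
[ 4.599e+02  4.500e+00 -1.000e-01]
[ 444.7 -137.4    3.4]
[ 444.3 -217.4    1.6]
[802.8 -20.4  -2.8]
```

```bash
python3 -m creep '[{"xyz":[23,6,-25],"roll":9,"grip":0.3},{"xyz":[23,6,-25],"roll":9,"grip":0.3},{"xyz":[22,4,-25],"roll":9,"grip":0.3},{"xyz":[0,0,-20],"roll":9,"grip":0.3},{"xyz":[0,0,0],"roll":0,"grip":0.3}]'
python3 -m creep '[{"xyz":[0,0,0],"roll":0,"grip":0.3}]'
python3 -c "
from h import *
snap('wrist','w4');print(get_obs()['eef_pos'])
for b in blobs('w4',50,7,None,500): print(b)"
```

```text
clock: 2.75
eef_pos: [550.2, -185.6, 238.5]
ee_rot: [[0.81, 0.586, -0.003], [0.586, -0.81, 0.001], [-0.002, -0.003, -1.0]]
contact_force: [-0.4, 0.3, 1.1]
width: 0.295
clock: 2.88
eef_pos: [551.0, -185.9, 241.1]
ee_rot: [[0.811, 0.586, 0.002], [0.586, -0.811, -0.001], [0.001, 0.002, -1.0]]
contact_force: [-0.4, -0.5, 0.4]
width: 0.302
[ 551.14875017 -185.80155496  241.42790474]
(array([  0,   0, 640, 312], dtype=int32), array([ 628.6, -145.4]), np.float64(-58.5), array([178., 405.]), array([ 42.7, 123.7]))
(array([121,  71, 151, 241], dtype=int32), array([538.5, -91.3]), np.float64(0.6), array([ 49., 166.]), array([13. , 45.8]))
(array([315, 179,  73, 132], dtype=int32), array([ 572.6, -181.7]), np.float64(13.0), array([44., 84.]), array([12.5, 24.3]))
(array([444, 241,  67,  59], dtype=int32), array([ 605.4, -266.1]), np.float64(-77.9), array([33., 42.]), array([ 8.9, 13.2]))
(array([ 78, 317,  70,  44], dtype=int32), array([ 426.3, -102.5]), np.float64(-31.0), array([31., 46.]), array([ 7.5, 11.9]))
(array([262, 320, 130,  18], dtype=int32), array([ 513.2, -211. ]), np.float64(-55.8), array([12., 85.]), array([ 3.1, 22.8]))
(array([502, 345,  85,  36], dtype=int32), array([ 577.9, -346.3]), np.float64(-57.2), array([27., 55.]), array([ 7.8, 15.6]))
(array([487, 454,  79,  26], dtype=int32), array([ 508. , -396.2]), np.float64(-56.3), array([22., 56.]), array([ 6.7, 15.8]))
```

View pics/w4.png

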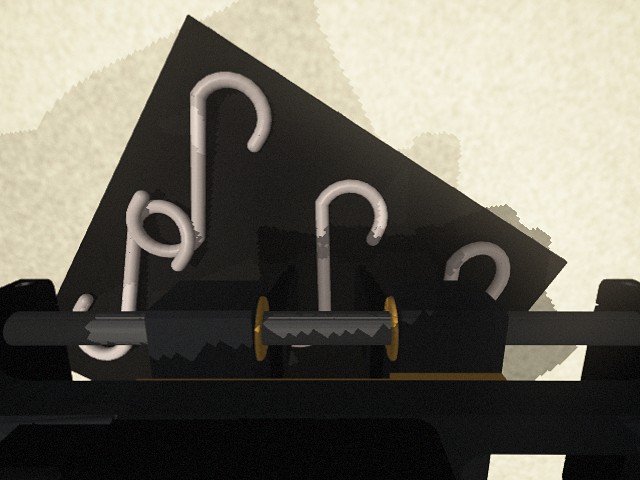

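```bash
python3 -m creep '[{"xyz":[0,0,-25],"roll":0,"grip":0.3},{"xyz":[0,0,-21],"roll":0,"grip":0.3},{"xyz":[0,0,0],"roll":0,"grip":0.3},{"xyz":[0,0,0],"roll":0,"grip":0.0},{"xyz":[0,0,0],"roll":0,"grip":0.0}]' 30
python3 -m creep '[{"xyz":[0,0,0],"roll":0,"grip":0.0},{"xyz":[0,0,0],"roll":0,"grip":0.0},{"xyz":[0,0,40],"roll":0,"grip":0.0},{"xyz":[0,0,40],"roll":0,"grip":0.0},{"xyz":[0,0,0],"roll":0,"grip":0.0}]'
python3 -c "
from h import *
snap('wrist','w5');print(get_obs()['width'])"
```

```text
clock: 3.55
eef_pos: [550.8, -185.1, 193.8]
ee_rot: [[0.809, 0.588, -0.0], [0.588, -0.809, 0.0], [-0.0, -0.0, -1.0]]
contact_force: [-0.4, 0.1, -0.0]
width: 0.145
clock: 4.18
eef_pos: [552.3, -185.7, 278.0]
ee_rot: [[0.809, 0.588, 0.007], [0.588, -0.809, -0.003], [0.004, 0.007, -1.0]]
contact_force: [-0.1, 0.2, -1.6]
width: 0.074
0.07415521825776021
```

View pics/w5.png

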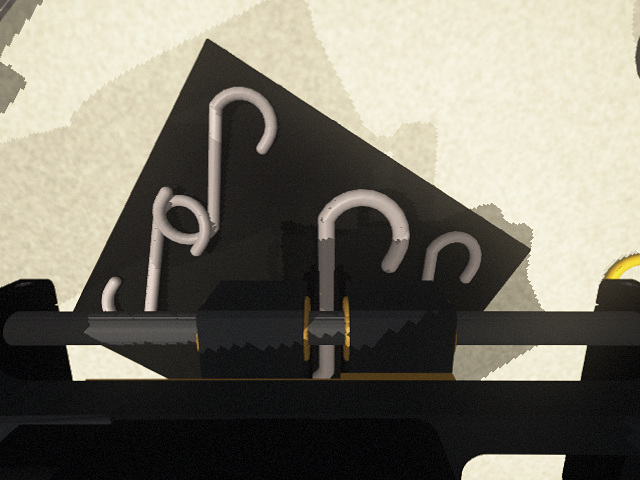

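```bash
python3 -m creep '[{"xyz":[-10,40,40],"roll":-9,"grip":0.0},{"xyz":[-14,60,40],"roll":-9,"grip":0.0},{"xyz":[-15,60,0],"roll":0,"grip":0.0},{"xyz":[-15,60,0],"roll":0,"grip":0.0},{"xyz":[-15,60,0],"roll":0,"grip":0.0}]'
python3 -m creep '[{"xyz":[-10,60,0],"roll":0,"grip":0.0},{"xyz":[0,0,0],"roll":0,"grip":0.0},{"xyz":[0,0,0],"roll":0,"grip":0.0}]'
python3 -c "
from h import *
snap('wrist','w6');print(get_obs()['width'],get_obs()['eef_pos'])"
```

```text
clock: 4.85
eef_pos: [482.7, 87.6, 345.7]
ee_rot: [[0.951, 0.309, -0.003], [0.309, -0.951, -0.0], [-0.003, -0.001, -1.0]]
contact_force: [1.3, 0.2, -1.0]
width: 0.075
clock: 5.22
eef_pos: [473.6, 145.9, 346.1]
ee_rot: [[0.951, 0.31, -0.003], [0.31, -0.951, -0.001], [-0.003, 0.0, -1.0]]
contact_force: [0.8, -0.5, -0.9]
width: 0.073
0.07559068839540099 [473.95219154 145.2273071  346.42891595]
```

View pics/w6.png

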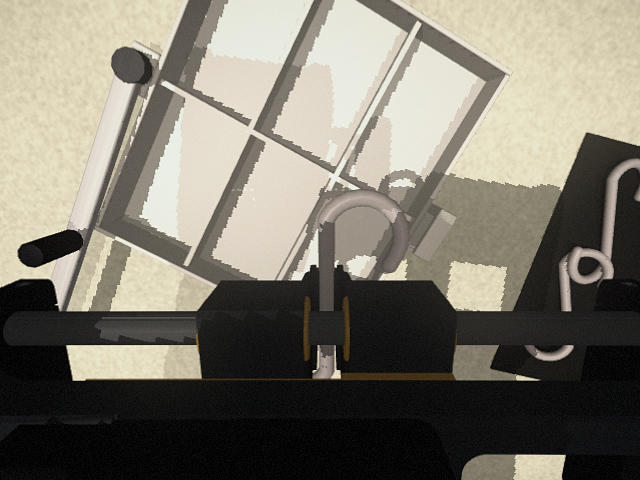

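Run:
```python
from h import *
v=V('w6')
cv2.imwrite('pics/z3.png',cv2.resize(v.p[0:290,90:520],None,fx=1.85,fy=1.85,interpolation=2)[:,:,::-1])
px=np.array([[509,72],[253,128],[335,180],[165,83],[98,228],[187,263]],float)
T=np.array([[131,-116],[0,38],[0,-38],[0,114],[-131,116],[-129,38]],float)
P=v.pt(px,40)[:,:2]
a=T-T.mean(0);b=P-P.mean(0);U,S,Vt=np.linalg.svd(a.T@b);Rm=(U@Vt).T
print(P.round(1)); print(np.degrees(np.arctan2(Rm[1,0],Rm[0,0])),P.mean(0)-Rm@T.mean(0)); print((a@Rm.T-b).round(1), S.sum()/(a**2).sum())
print(v.pt([[132,65]],58),v.pt([[70,239]],95))
```

```text
[[629.8  56.3]
 [533.6 225. ]
 [515.7 153.1]
 [544.2 295.1]
 [418.9 324.5]
 [411.9 249.1]]
-10.640491649850539 [525.47331481 188.30887241]
[[ 3.  -6.2]
 [-1.1  0.7]
 [ 2.8 -2.1]
 [ 2.4  5.3]
 [-0.8  2. ]
 [-6.2  0.3]] 0.966066269901113
[[548.03388498 310.81701436  58.        ]] [[428.6737331  310.76576338  95.        ]]
```

View pics/z3.png

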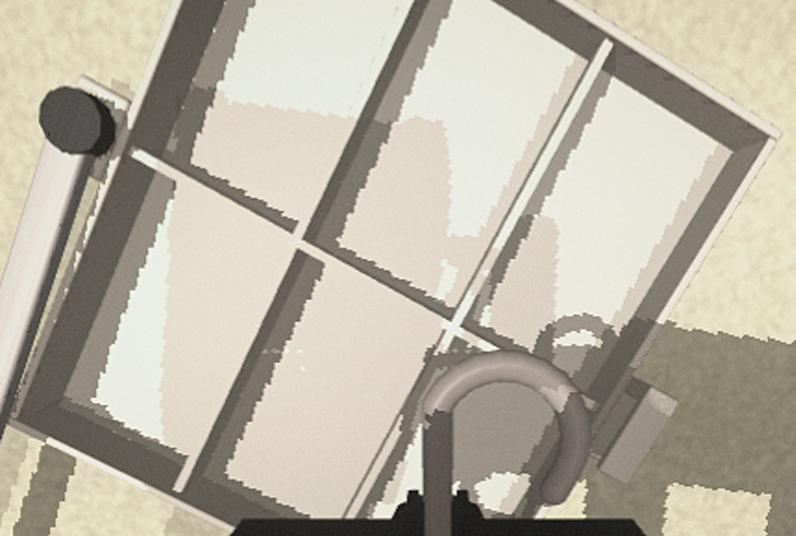

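Run:
```python
from h import *
v=V('w6')
def dp(x,y):
    n=cv2.undistortPoints(np.array([[[x,y]]],float),v.K,v.D)[0,0]; P=np.r_[n,1]*v.d[int(y),int(x)]; return (v.W[:3,:3].T@(P-v.W[:3,3])).round(1)
for q in [(252,130),(336,176),(290,150),(200,102),(508,75),(450,38),(270,105),(190,258),(165,70),(300,20),(220,180),(430,100),(580,120),(420,330)]: print(q,dp(*q))
```

```text
(252, 130) [531.8 226.5  34. ]
(336, 176) [518.5 153.   34.4]
(290, 150) [526.5 193.9  35. ]
(200, 102) [539.3 269.5  34.4]
(508, 75) [628.   55.8  39.3]
(450, 38) [637.7 106.1  38.8]
(270, 105) [555.  221.8  12.6]
(190, 258) [414.6 249.3  34.4]
(165, 70) [553.3 300.4  32.1]
(300, 20) [616.5 213.2  34.3]
(220, 180) [481.1 248.5   3.7]
(430, 100) [601.1  96.1   3.9]
(580, 120) [ 6.265e+02 -3.370e+01  5.000e-01]
(420, 330) [508.6 137.6 257.6]
```

```bash
cat >> h.py <<'E'
def fit(T,P):
    T=np.array(T,float);a=T-T.mean(0);b=P-P.mean(0);U,S,Vt=np.linalg.svd(a.T@b);Rm=(U@Vt).T
    return np.degrees(np.arctan2(Rm[1,0],Rm[0,0])),P.mean(0)-Rm@T.mean(0),(a@Rm.T-b).round(1), S.sum()/(a**2).sum()
E
python3 - <<'E'
from h import *
v=V('w6')
px=np.array([[510.5,74.6],[252.2,129.7],[335.9,175.7],[161.9,82.2],[187,263]],float)
T=[[131,-116],[0,38],[0,-38],[0,114],[-129,38]]
P=np.array([v.pt(p,z)[0,:2] for p,z in zip(px,[40,34,34,34,34])])
for r in fit(T,P): print(r)
v=V('top0')
c=v.pt(np.array([[140,80],[495,147],[420,548],[62,483]])/3.6+[130,180],36); print(fit([[131,116],[131,-116],[-131,-116],[-131,116]],c[:,:2]))
E
```

```text
-10.878837335658899
[524.79135626 189.99663168]
[[ 3.  -3.1]
 [-0.1  0.9]
 [-1.1 -0.5]
 [ 2.2  1.9]
 [-4.   0.8]]
0.9753379454301667
(np.float64(-10.095881442674898), array([521.39156666, 187.02505762]), array([[ 2.4,  0.6],
       [ 4. , -3.4],
       [-3.2, -2.1],
       [-3.2,  4.8]]), np.float64(0.9756461728434817))
```

```bash
python3 -m creep '[{"xyz":[-25,0,30],"roll":0,"grip":0.0},{"xyz":[-25,10,30],"roll":0,"grip":0.0},{"xyz":[-25,10,30],"roll":0,"grip":0.0},{"xyz":[0,0,0],"roll":0,"grip":0.0},{"xyz":[0,0,0],"roll":0,"grip":0.0}]'
python3 - <<'E'
from h import *
snap('wrist','w7');print(get_obs()['eef_pos'])
v=V('w7')
E
```

```text
clock: 5.9
eef_pos: [399.5, 165.0, 436.5]
ee_rot: [[0.952, 0.308, -0.001], [0.308, -0.952, -0.001], [-0.001, 0.0, -1.0]]
contact_force: [-0.4, 0.4, -1.8]
width: 0.073
[399.5781323  165.04910101 435.99974946]
```

View pics/w7.png

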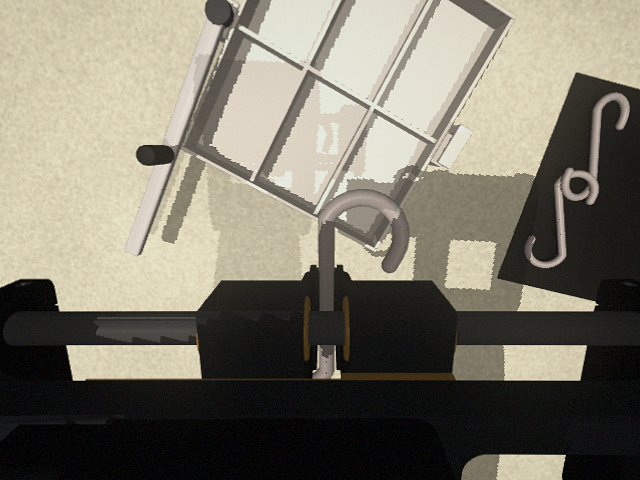

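```bash
cat >> h.py <<'E'
def xyz(v):
    h,w=v.d.shape; u=np.stack(np.meshgrid(np.arange(w),np.arange(h)),-1).reshape(-1,1,2).astype(float)
    n=cv2.undistortPoints(u,v.K,v.D).reshape(-1,2); P=np.c_[n,np.ones(len(n))]*v.d.reshape(-1,1)
    return ((P-v.W[:3,3])@v.W[:3,:3]).reshape(h,w,3)
E
python3 - <<'E'
from h import *
for f in('w7','w6','top0'):
    v=V(f); X=xyz(v); 
    c,a=np.array([524,189]),np.radians(-10.7); R2=np.array([[np.cos(a),np.sin(a)],[-np.sin(a),np.cos(a)]])
    L=(X[...,:2]-c)@R2.T; z=X[...,2]
    ok=(v.d>0)&(abs(L[...,0])<145)&(abs(L[...,1])<122)&(z>25)&(z<41)
    for nm,ax,o in(('x+',0,129),('x0',0,0),('x-',0,-129),('y+',1,114),('y38',1,38),('y-38',1,-38),('y-',1,-114)):
        s=ok&(abs(L[...,ax]-o)<9)&(z>30); 
        # exclude near crossings
        other=L[...,1-ax]; cr=[0,129,-129] if ax==1 else [38,-38,114,-114]
        for k in cr: s&=abs(other-k)>12
        if s.sum()<15: print(f,nm,'few');continue
        k=np.polyfit(other[s],L[...,ax][s],1); print(f,nm,s.sum(),'off %.1f slope %.2fdeg z %.1f  p5-95 %s'%(k[1],np.degrees(k[0]),np.median(z[s]),np.percentile(L[...,ax][s],[5,50,95]).round(1)))
    f_=(v.d>0)&(abs(L[...,0])<125)&(abs(L[...,1])<110)&(z<12); print('floor',np.median(z[f_]))
E
```

```text
w7 x+ 251 off 125.1 slope -1.73deg z 37.3  p5-95 [126.6 127.4 130.2]
w7 x0 791 off -0.4 slope -0.25deg z 34.4  p5-95 [-2.3 -0.4  1.7]
w7 x- 687 off -128.2 slope -0.18deg z 39.3  p5-95 [-130.5 -128.  -126.7]
w7 y+ 920 off 116.2 slope 0.61deg z 38.8  p5-95 [114.1 114.9 118.8]
w7 y38 782 off 39.6 slope 0.13deg z 34.4  p5-95 [37.7 39.5 41.6]
w7 y-38 884 off -35.9 slope 0.20deg z 34.5  p5-95 [-37.8 -35.9 -34. ]
w7 y- 1205 off -111.4 slope 0.39deg z 39.2  p5-95 [-114.4 -110.7 -109.4]
floor 3.988524201827313
w6 x+ 1004 off 127.7 slope 0.03deg z 38.7  p5-95 [126.5 127.2 130.2]
w6 x0 797 off 0.1 slope -0.43deg z 34.4  p5-95 [-2.1 -0.1  1.9]
w6 x- 776 off -127.6 slope -0.47deg z 38.4  p5-95 [-130.6 -127.7 -126.8]
w6 y+ 2232 off 115.4 slope 0.22deg z 38.5  p5-95 [113.9 114.8 118. ]
w6 y38 1627 off 39.6 slope 0.13deg z 34.4  p5-95 [37.8 39.6 41.8]
w6 y-38 1327 off -35.8 slope 0.15deg z 34.5  p5-95 [-37.6 -35.7 -33.9]
w6 y- 1334 off -112.0 slope 1.01deg z 39.2  p5-95 [-115.2 -110.2 -109.3]
floor 3.930713543927716
top0 x+ 125 off 126.0 slope -0.24deg z 38.4  p5-95 [124.2 125.7 128.4]
top0 x0 122 off -2.5 slope -0.23deg z 34.5  p5-95 [-4.4 -2.5 -0.6]
top0 x- 130 off -131.2 slope -0.33deg z 38.2  p5-95 [-133.5 -131.  -129. ]
top0 y+ 248 off 114.3 slope 0.21deg z 37.0  p5-95 [112.1 113.7 117.4]
top0 y38 203 off 38.4 slope 0.18deg z 33.9  p5-95 [36.2 38.2 40.8]
top0 y-38 190 off -37.6 slope 0.24deg z 33.9  p5-95 [-39.5 -37.6 -35.4]
top0 y- 180 off -113.8 slope 0.19deg z 38.2  p5-95 [-115.9 -114.  -111.4]
floor 3.601405734434917
```

```bash
python3 -m creep '[{"xyz":[45,-15,-20],"roll":-0.6,"grip":0.0},{"xyz":[45,-15,-40],"roll":0,"grip":0.0},{"xyz":[45,-15,-40],"roll":0,"grip":0.0},{"xyz":[39,-15.5,-30],"roll":0,"grip":0.0},{"xyz":[0,0,0],"roll":0,"grip":0.0}]'
python3 -m creep '[{"xyz":[0,0,-40],"roll":0,"grip":0.0},{"xyz":[0,0,0],"roll":0,"grip":0.0}]'
python3 - <<'E'
from h import *
snap('wrist','w8');print(get_obs()['eef_pos'])
E
```

```text
clock: 6.58
eef_pos: [573.7, 103.3, 300.9]
ee_rot: [[0.955, 0.296, -0.011], [0.296, -0.955, -0.001], [-0.011, -0.002, -1.0]]
contact_force: [-0.6, 1.0, -0.6]
width: 0.073
clock: 6.82
eef_pos: [571.1, 105.1, 264.0]
ee_rot: [[0.954, 0.299, -0.008], [0.299, -0.954, -0.001], [-0.008, -0.002, -1.0]]
contact_force: [-0.6, -0.5, -1.0]
width: 0.074
[572.01306801 105.29222289 266.41342221]
```

View pics/w8.png

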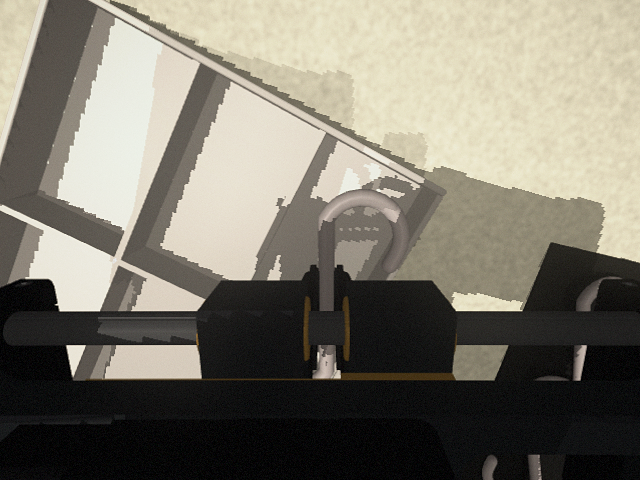

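```bash
cat >> h.py <<'E'
TC=np.array([524.15,190.85]);TA=np.radians(-10.5);TX=np.array([np.cos(TA),np.sin(TA)]);TY=np.array([-np.sin(TA),np.cos(TA)])
def tl(X): d=np.asarray(X)[...,:2]-TC; return np.stack([d@TX,d@TY],-1)
def tw(x,y): return TC+x*TX+y*TY
E
python3 - <<'E'
from h import *
v=V('w8');X=xyz(v);L=tl(X);z=X[...,2]
m=np.zeros(z.shape,bool);m[180:280,300:420]=1; m&=(z>55)&(z<110)
print(m.sum(),L[m].min(0),L[m].max(0),np.median(z[m]))
c=tl(np.array([[572.2,105,0]]));print(c)
for o in(129,): 
    s=(abs(L[...,0]-o)<9)&(z>36)&(z<42)&(abs(L[...,1])<110); print(np.median(L[...,0][s]))
E
```

```text
3758 [  63.75550577 -100.54418879] [114.27487857 -54.90051198] 80.2766978288472
[[ 62.89031817 -75.65601681]]
128.9254861822993
```

Run:
```python
from h import *
def ext(f,roi,zr,yaw):
    v=V(f);X=xyz(v);z=X[...,2];g=v.p.astype(int).min(2)
    m=np.zeros(z.shape,bool);m[roi[1]:roi[3],roi[0]:roi[2]]=1;m&=(z>zr[0])&(z<zr[1])&(g>50)
    a=np.radians(yaw);R2=np.array([[np.cos(a),np.sin(a)],[-np.sin(a),np.cos(a)]])
    L=X[m][:,:2]@R2.T; lo,hi=L.min(0),L.max(0); print(f,m.sum(),(hi-lo).round(1),'mid',((lo+hi)/2@R2).round(1),'xmax',(np.array([hi[0],(lo+hi)[1]/2])@R2).round(1),np.median(z[m]).round(1)); return X[m]
ext('w3',(265,70,350,230),(5.5,14),8.5)
ext('w2',(265,70,350,230),(5.5,14),8.5)
ext('w4',(300,175,400,280),(5.5,16),8.5)
ext('w8',(300,180,420,280),(60,110),-10.2)
ext('w5',(300,180,420,280),(60,110),8.5)
for n in('w4','w5','w8'): print(-V(n).W[:3,:3].T@V(n).W[:3,3])
```

```text
w3 2512 [116.8  46. ] mid [ 546.  -186.8] xmax [ 603.7 -178.2] 10.3
w2 2570 [116.7  46.2] mid [ 546.2 -186.8] xmax [ 603.9 -178.2] 10.2
w4 2443 [66.5 45.5] mid [ 571.1 -182.2] xmax [ 604.  -177.3] 10.2
w8 3404 [50.5 45.6] mid [597.5  98.2] xmax [622.4  93.7] 80.2
w5 3383 [50.7 45.4] mid [ 582.4 -183.5] xmax [ 607.5 -179.8] 94.7
[ 605.94482392 -144.91847671  221.05247679]
[ 607.18717039 -144.59672848  258.1216259 ]
[635.66954902 126.41446392 243.33156458]
```

```bash
python3 -m creep '[{"xyz":[6,0.6,0],"roll":0,"grip":0.0},{"xyz":[0,0,0],"roll":0,"grip":0.0},{"xyz":[0,0,0],"roll":0,"grip":0.0}]'
cat >> h.py <<'E'
def held(f,zr=(55,110),roi=(300,175,420,280)):
    v=V(f);X=xyz(v);z=X[...,2];m=np.zeros(z.shape,bool);m[roi[1]:roi[3],roi[0]:roi[2]]=1;m&=(z>zr[0])&(z<zr[1])
    L=tl(X[m]);print('held tray extents',m.sum(),L.min(0).round(1),L.max(0).round(1),'z',np.percentile(z[m],[5,50,95]).round(1))
E
python3 - <<'E'
from h import *
snap('wrist','w9');o=get_obs();print(o['eef_pos'],o['ee_rot'][:,0]);held('w9')
E
```

```text
clock: 7.25
eef_pos: [579.4, 106.2, 269.1]
ee_rot: [[0.954, 0.3, 0.002], [0.3, -0.954, 0.0], [0.002, 0.0, -1.0]]
contact_force: [0.4, -0.0, -0.9]
width: 0.073
[579.21117797 106.15900178 268.75417671] [0.95406066 0.29961043 0.0013571 ]
held tray extents 3773 [ 73.6 -97.6] [124.  -51.9] z [83.2 85.7 91.4]
```

```bash
python3 -m creep '[{"xyz":[-1.2,-1,-20],"roll":0,"grip":0.0},{"xyz":[0,0,-20],"roll":0,"grip":0.0},{"xyz":[0,0,-16],"roll":0,"grip":0.0},{"xyz":[0,0,-10],"roll":0,"grip":0.0},{"xyz":[0,0,-6],"roll":0,"grip":0.0}]'
python3 -m creep '[{"xyz":[0,0,0],"roll":0,"grip":0.0},{"xyz":[0,0,0],"roll":0,"grip":0.0}]'
```

```text
clock: 7.92
eef_pos: [577.7, 105.0, 194.7]
ee_rot: [[0.954, 0.299, -0.001], [0.299, -0.954, -0.0], [-0.001, -0.0, -1.0]]
contact_force: [-0.9, 0.7, 5.8]
width: 0.074
clock: 8.18
eef_pos: [578.2, 105.1, 196.4]
ee_rot: [[0.954, 0.299, 0.001], [0.299, -0.954, 0.0], [0.001, 0.0, -1.0]]
contact_force: [-0.0, 0.9, -1.2]
width: 0.075
```

Down on the floor. Release and retreat, then look.

```bash
python3 -m creep '[{"xyz":[0,0,0],"roll":0,"grip":0.25},{"xyz":[0,0,0],"roll":0,"grip":0.25},{"xyz":[0,0,40],"roll":0,"grip":0.25},{"xyz":[-5,-40,50],"roll":0,"grip":0.25},{"xyz":[-5,-60,60],"roll":0,"grip":0.3}]'
python3 -m creep '[{"xyz":[-5,-60,10],"roll":5,"grip":0.3},{"xyz":[-5,-50,0],"roll":5,"grip":0.3},{"xyz":[0,0,0],"roll":0,"grip":0.3},{"xyz":[0,0,0],"roll":0,"grip":0.3}]'
python3 - <<'E'
from h import *
snap('wrist','w10');snap('top','t10');o=get_obs();print(o['eef_pos'],o['ee_rot'][:,0])
v=V('t10');a=cv2.resize(v.p[170:340,120:450],None,fx=2.4,fy=2.4,interpolation=2); cv2.imwrite('pics/z10.png',a[:,:,::-1])
E
```

```text
clock: 8.8
eef_pos: [569.1, 21.6, 330.5]
ee_rot: [[0.954, 0.301, 0.001], [0.301, -0.954, -0.0], [0.001, 0.0, -1.0]]
contact_force: [0.6, -0.0, 0.1]
width: 0.283
clock: 9.3
eef_pos: [559.2, -87.8, 338.5]
ee_rot: [[0.888, 0.46, 0.0], [0.46, -0.888, 0.0], [0.0, -0.0, -1.0]]
contact_force: [-0.7, 0.5, 0.1]
width: 0.3
[559.3391124  -86.93822777 338.34369028] [ 8.87119741e-01  4.61539324e-01 -1.31456178e-04]
```

View pics/z10.png

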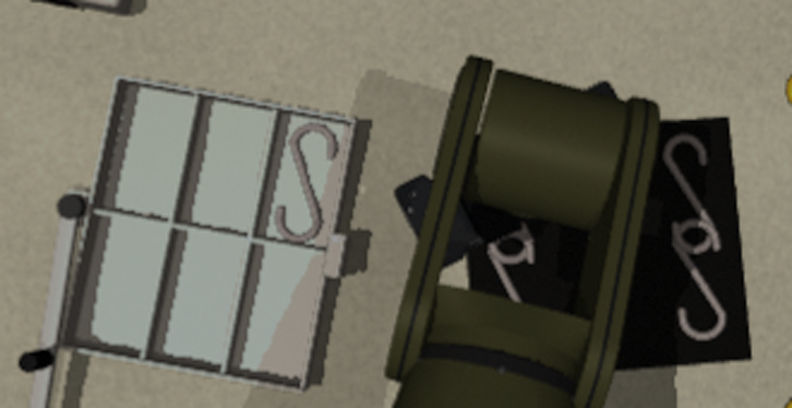

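View pics/w10.png

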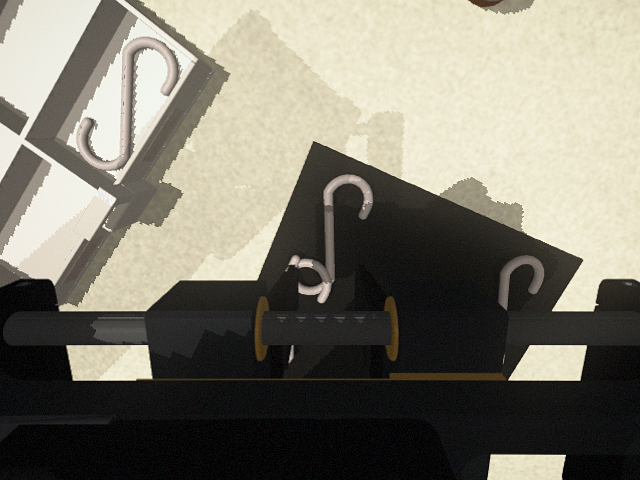

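```bash
cat >> h.py <<'E'
def hk(f,bend,shank,th=50,sgn=1,base=3):
    """bend roi box (u0,v0,u1,v1) , shank roi box; far end bend (sgn=1) or near (-1)"""
    v=V(f);X=xyz(v);g=v.p.astype(int).min(2);m=(g>th)&(X[...,2]>base+2)&(X[...,2]<base+30)
    def sel(b): k=np.zeros_like(m);k[b[1]:b[3],b[0]:b[2]]=1; return X[k&m]
    S=sel(shank); a=np.linalg.svd(S[:,:2]-S[:,:2].mean(0),full_matrices=False)[2][0]; a*=np.sign(a[0]); ph=np.degrees(np.arctan2(a[1],a[0]))
    Q=sel(bend); A=np.c_[2*Q[:,:2],np.ones(len(Q))]; s=np.linalg.lstsq(A,(Q[:,:2]**2).sum(1),rcond=None)[0]; r=np.sqrt(s[2]+s[0]**2+s[1]**2)
    yaw=ph-27.8; y=np.radians(yaw); c=s[:2]-sgn*36*np.array([np.cos(y),np.sin(y)])
    n=np.array([-a[1],a[0]]); off=(S[:,:2].mean(0)-c)@n
    print(f,'shank',len(S),S.mean(0).round(1),'ang %.1f yaw %.1f'%(ph,yaw),'bend',s[:2].round(1),'r %.1f'%r,'centre',c.round(1),'shank-line miss %.1f'%off,'zbend',np.percentile(Q[:,2],[5,95]).round(1),'zsh',np.percentile(S[:,2],[5,95]).round(1))
    return c,yaw
E
python3 - <<'E'
from h import *
print('A1');hk('w3',(155,60,225,95),(165,110,218,172)); 
hk('w10',(320,170,380,205),(320,215,345,270))
print('A2');hk('w3',(375,45,445,82),(385,98,432,160))
print('B2');hk('w1',(310,182,365,210),(325,125,360,170),sgn=-1)
print('B1');hk('w1',(130,150,185,175),(145,90,180,140),sgn=-1)
print('single');hk('w3',(265,70,340,105),(275,120,325,180))
E
```

```text
A1
w3 shank 744 [556.3 -92.2  14.2] ang 28.8 yaw 1.0 bend [590.8 -92.6] r 17.0 centre [554.8 -93.2] shank-line miss 0.2 zbend [ 9.2 18.5] zsh [10.6 17.6]
w10 shank 513 [547.7 -95.4  13.8] ang 26.9 yaw -0.9 bend [591.1 -91.1] r 17.4 centre [555.1 -90.6] shank-line miss -1.0 zbend [ 9.6 19. ] zsh [10.4 16.6]
A2
w3 shank 725 [ 565.2 -266.7   14.6] ang 33.7 yaw 5.9 bend [ 600.3 -265.2] r 16.9 centre [ 564.5 -268.9] shank-line miss 1.4 zbend [ 9.1 18.7] zsh [11.3 17.7]
B2
w1 shank 363 [ 478.2 -277.4   14.2] ang 31.8 yaw 4.0 bend [ 441.1 -280. ] r 17.6 centre [ 477.  -277.5] shank-line miss -0.6 zbend [ 9.5 19. ] zsh [11.4 16.9]
B1
w1 shank 452 [465.6 -96.5  14.1] ang 24.9 yaw -2.9 bend [430.6 -95.5] r 17.3 centre [466.6 -97.4] shank-line miss 1.2 zbend [ 9.6 18.9] zsh [10.5 17.2]
single
w3 shank 639 [ 550.6 -183.2   10.2] ang 37.2 yaw 9.4 bend [ 583.5 -181.2] r 17.6 centre [ 547.9 -187.1] shank-line miss 1.4 zbend [ 8.  11.8] zsh [ 8.2 11.7]
```

```bash
cat > chk.py <<'E'
import numpy as np
from plan import H
from scipy.spatial import cKDTree
from scipy.spatial.transform import Rotation as R
A0=H@R.from_euler('x',14,degrees=True).as_matrix().T
B=H@R.from_euler('x',-14,degrees=True).as_matrix().T
B[:,2]+=4-B[:,2].min(); tB=cKDTree(B); z0=4-A0[:,2].min()
def clr(q): 
    q=np.array(q,float);return tB.query(A0@R.from_euler('z',q[3],degrees=True).as_matrix().T+q[:3]+[0,0,z0])[0].min()
def line(P,n=6):
    for a,b in zip(P[:-1],P[1:]): print(a,'->',b,[round(clr(np.array(a)+(np.array(b)-np.array(a))*t),1) for t in np.linspace(0,1,n)])
if __name__=='__main__':
    for q in [(88,9.5,0,3.5),(87,7,0,3.5),(88,4,0,3.5),(86,4,0,3.5),(85,3,0,3.5)]: print(q,clr(q))
    line([(85,3,0,3.5),(84,-1,0,0),(78.5,-17.1,1.1,-21.6),(76.2,-18.6,.8,-23.7),(63.2,-19.2,3.7,-5.5),(60.2,-16.9,15,-3),(82,7.6,50,-1.7)])
E
python3 chk.py
python3 - <<'E'
from h import *
for f,bx in(('w3',(155,165,240,220)),('w1',(130,35,200,95))):
    v=V(f);cv2.imwrite('pics/zz_%s.png'%f,cv2.resize(v.p[bx[1]:bx[3],bx[0]:bx[2]],None,fx=7,fy=7,interpolation=2)[:,:,::-1])
E
```

```text
(88, 9.5, 0, 3.5) 6.8902559721910315
(87, 7, 0, 3.5) 7.505219084664684
(88, 4, 0, 3.5) 8.10650802677152
(86, 4, 0, 3.5) 8.32033490541671
(85, 3, 0, 3.5) 8.497693439908032
(85, 3, 0, 3.5) -> (84, -1, 0, 0) [np.float64(8.5), np.float64(8.5), np.float64(8.6), np.float64(8.6), np.float64(8.6), np.float64(8.6)]
(84, -1, 0, 0) -> (78.5, -17.1, 1.1, -21.6) [np.float64(8.6), np.float64(8.4), np.float64(8.1), np.float64(8.0), np.float64(7.9), np.float64(7.8)]
(78.5, -17.1, 1.1, -21.6) -> (76.2, -18.6, 0.8, -23.7) [np.float64(7.8), np.float64(7.9), np.float64(7.9), np.float64(7.9), np.float64(7.9), np.float64(8.0)]
(76.2, -18.6, 0.8, -23.7) -> (63.2, -19.2, 3.7, -5.5) [np.float64(8.0), np.float64(8.1), np.float64(8.8), np.float64(9.2), np.float64(9.6), np.float64(9.7)]
(63.2, -19.2, 3.7, -5.5) -> (60.2, -16.9, 15, -3) [np.float64(9.7), np.float64(8.9), np.float64(8.6), np.float64(8.9), np.float64(9.8), np.float64(11.0)]
(60.2, -16.9, 15, -3) -> (82, 7.6, 50, -1.7) [np.float64(11.0), np.float64(15.2), np.float64(20.5), np.float64(26.8), np.float64(34.1), np.float64(41.8)]
```

```bash
cat > way.py <<'E'
import numpy as np,sys
def way(A,yaw,rel0,W,GO=13,z=0):
    """A start world centre,yaw; rel0 = start pose in B frame; W waypoints in B frame -> grasp point + tool angle"""
    def rot(a): a=np.radians(a);return np.array([[np.cos(a),-np.sin(a)],[np.sin(a),np.cos(a)]])
    by=yaw-rel0[3]; b=np.array(A)-rot(by)@np.array(rel0[:2]); print('B',b.round(1),by)
    last=None
    for w in [rel0]+list(W):
        c=b+rot(by)@np.array(w[:2]); t=by+w[3]+27.8; g=np.r_[c+rot(t)@[GO,0],w[2],t]
        print(w,'G',g.round(1),'delta',(g-last).round(1) if last is not None else ''); last=g
E
python3 - <<'E'
from way import *
way((554.9,-92.3),0.3,(86,3.5,0,3.4),[(84,-1,0,0),(81.5,-9,.5,-10.8),(78.5,-17.1,1.1,-21.6),(76.2,-18.6,.8,-23.7),(63.2,-19.2,3.7,-5.5),(60.2,-16.9,15,-3),(82,7.6,50,-1.7)])
E
python3 -m creep '[{"xyz":[3,1,-50],"roll":0.5,"grip":0.22},{"xyz":[3,0,-50],"roll":0,"grip":0.22},{"xyz":[0,0,0],"roll":0,"grip":0.22},{"xyz":[0,0,0],"roll":0,"grip":0.22}]' 30
python3 - <<'E'
from h import *
snap('wrist','w11');o=get_obs();print(o['eef_pos'],o['ee_rot'][:,0])
E
```

```text
B [468.8 -91.1] -3.1
(86, 3.5, 0, 3.4) G [566.4 -86.2   0.   28.1] delta 
(84, -1, 0, 0) G [564.5 -91.3   0.   24.7] delta [-1.9 -5.1  0.  -3.4]
(81.5, -9, 0.5, -10.8) G [ 5.623e+02 -1.014e+02  5.000e-01  1.390e+01] delta [ -2.1 -10.2   0.5 -10.8]
(78.5, -17.1, 1.1, -21.6) G [ 559.3 -111.8    1.1    3.1] delta [ -3.1 -10.3   0.6 -10.8]
(76.2, -18.6, 0.8, -23.7) G [ 556.9 -113.6    0.8    1. ] delta [-2.4 -1.8 -0.3 -2.1]
(63.2, -19.2, 3.7, -5.5) G [ 543.2 -109.5    3.7   19.2] delta [-13.7   4.2   2.9  18.2]
(60.2, -16.9, 15, -3) G [ 540.1 -106.5   15.    21.7] delta [-3.1  3.  11.3  2.5]
(82, 7.6, 50, -1.7) G [563.1 -82.9  50.   23. ] delta [23.  23.6 35.   1.3]
clock: 9.9
eef_pos: [566.1, -86.4, 240.2]
ee_rot: [[0.883, 0.469, 0.002], [0.469, -0.883, -0.0], [0.001, 0.001, -1.0]]
contact_force: [0.2, 0.1, 0.4]
width: 0.221
[566.42700019 -86.67525203 241.16717507] [0.88316687 0.46904935 0.00299725]
```

View pics/w11.png

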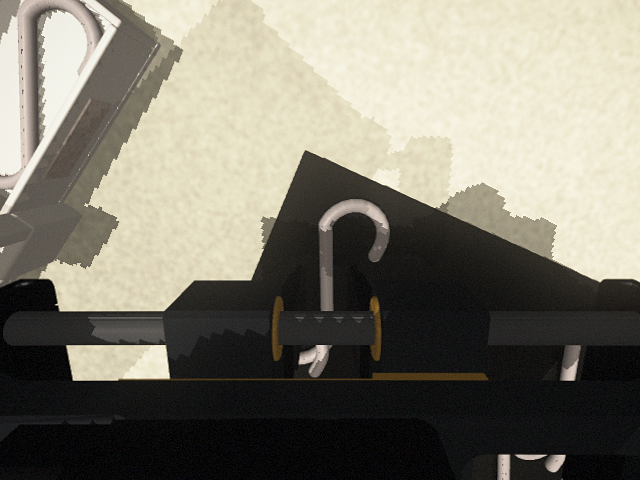

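```bash
python3 -m creep '[{"xyz":[0,0,-25],"roll":0,"grip":0.22},{"xyz":[0,0,-20],"roll":0,"grip":0.22},{"xyz":[0,0,0],"roll":0,"grip":0.22},{"xyz":[0,0,0],"roll":0,"grip":0.0},{"xyz":[0,0,0],"roll":0,"grip":0.0}]' 40
python3 -m creep '[{"xyz":[0,0,0],"roll":0,"grip":0.0},{"xyz":[-2,-5,0.5],"roll":-3.4,"grip":0.0},{"xyz":[-1,-5,0.5],"roll":-5.4,"grip":0.0},{"xyz":[-1,-5,0],"roll":-5.4,"grip":0.0},{"xyz":[-1.5,-5,0.3],"roll":-5.4,"grip":0.0}]'
python3 -m creep '[{"xyz":[-1.5,-5,0.3],"roll":-5.4,"grip":0.0},{"xyz":[-2.4,-1.8,0],"roll":-2,"grip":0.0},{"xyz":[0,0,0],"roll":0,"grip":0.0}]'
python3 -c "
from h import *
snap('wrist','w12');snap('top','t12');snap('scene','s12')
v=V('s12');cv2.imwrite('pics/z12.png',cv2.resize(v.p[200:350,180:350],None,fx=4,fy=4,interpolation=2)[:,:,::-1])"
```

```text
clock: 10.58
eef_pos: [565.4, -87.0, 194.1]
ee_rot: [[0.884, 0.468, 0.001], [0.468, -0.884, -0.0], [0.001, 0.0, -1.0]]
contact_force: [0.2, -0.5, 0.1]
width: 0.076
clock: 11.2
eef_pos: [559.6, -107.1, 194.6]
ee_rot: [[0.99, 0.142, -0.0], [0.142, -0.99, 0.0], [-0.0, -0.0, -1.0]]
contact_force: [0.8, -0.4, -0.4]
width: 0.074
clock: 11.58
eef_pos: [555.6, -113.8, 194.9]
ee_rot: [[1.0, 0.017, -0.001], [0.017, -1.0, 0.0], [-0.001, -0.0, -1.0]]
contact_force: [-0.8, -0.6, -0.9]
width: 0.073
```

View pics/z12.png

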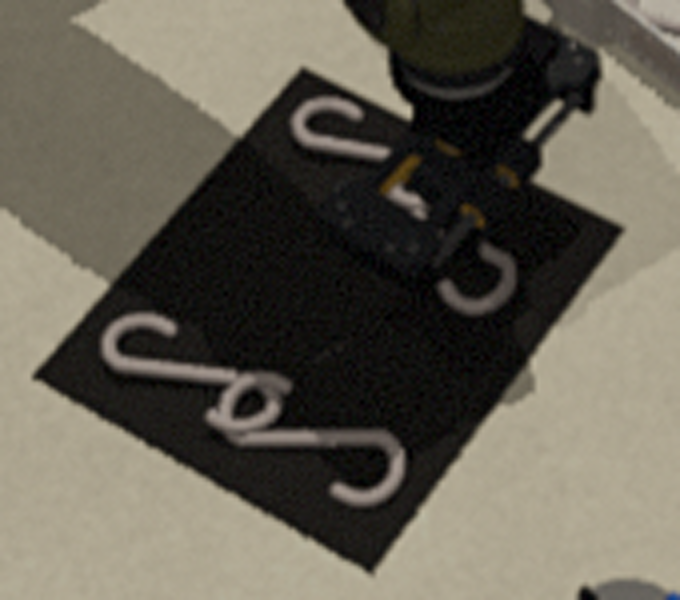

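View pics/w12.png

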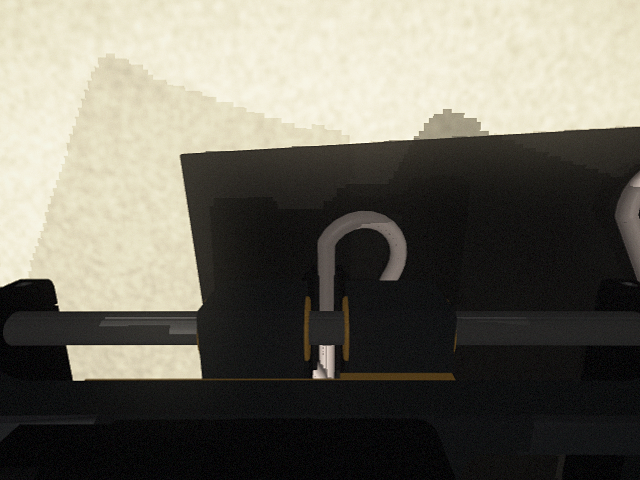

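```bash
python3 -m creep '[{"xyz":[-4.6,1.4,1],"roll":6,"grip":0.0},{"xyz":[-4.6,1.4,1],"roll":6,"grip":0.0},{"xyz":[-4.5,1.4,1],"roll":6.2,"grip":0.0},{"xyz":[0,0,0],"roll":0,"grip":0.0}]'
python3 -m creep '[{"xyz":[-1.5,1.5,5],"roll":1.2,"grip":0.0},{"xyz":[-1.5,1.5,6],"roll":1.3,"grip":0.0},{"xyz":[0,0,0],"roll":0,"grip":0.0}]'
python3 -c "
from h import *
snap('scene','s13')
v=V('s13');cv2.imwrite('pics/z13.png',cv2.resize(v.p[200:350,180:350],None,fx=4,fy=4,interpolation=2)[:,:,::-1])"
```

```text
clock: 12.22
eef_pos: [542.1, -109.4, 198.2]
ee_rot: [[0.945, 0.327, 0.0], [0.327, -0.945, -0.0], [0.0, 0.0, -1.0]]
contact_force: [0.4, 0.4, -1.2]
width: 0.074
clock: 12.6
eef_pos: [539.5, -106.6, 210.1]
ee_rot: [[0.93, 0.369, 0.002], [0.369, -0.93, -0.0], [0.001, 0.001, -1.0]]
contact_force: [0.1, 0.7, -1.1]
width: 0.076
```

View pics/z13.png

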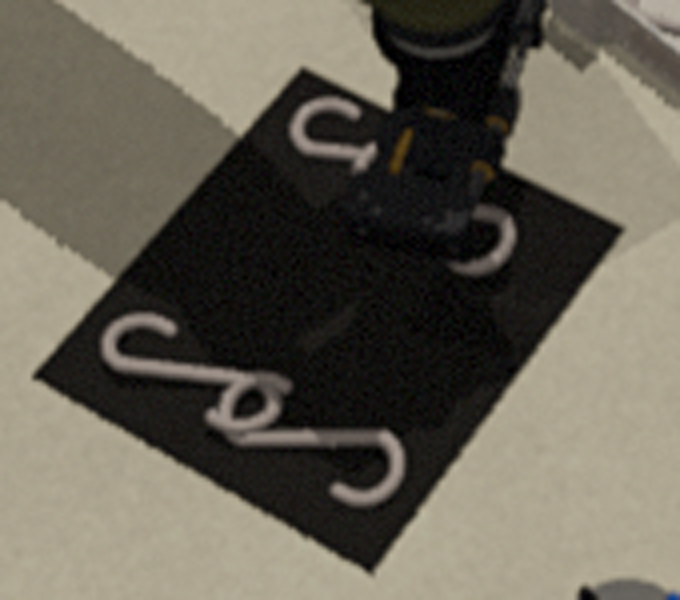

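```bash
python3 -m creep '[{"xyz":[6,6,12],"roll":0,"grip":0.0},{"xyz":[8,8,15],"roll":0,"grip":0.0},{"xyz":[8,8,20],"roll":0,"grip":0.0},{"xyz":[0,0,30],"roll":0,"grip":0.0},{"xyz":[0,0,0],"roll":0,"grip":0.0}]'
python3 -c "
from h import *
snap('scene','s14');snap('wrist','w14');print(get_obs()['eef_pos'])
v=V('s14');cv2.imwrite('pics/z14.png',cv2.resize(v.p[200:350,180:350],None,fx=4,fy=4,interpolation=2)[:,:,::-1])"
```

```text
clock: 13.28
eef_pos: [563.0, -84.3, 290.5]
ee_rot: [[0.929, 0.369, 0.008], [0.369, -0.929, -0.002], [0.006, 0.005, -1.0]]
contact_force: [-0.1, 0.6, -0.2]
width: 0.071
[561.3712647  -84.29203919 286.58706268]
```

View pics/z14.png

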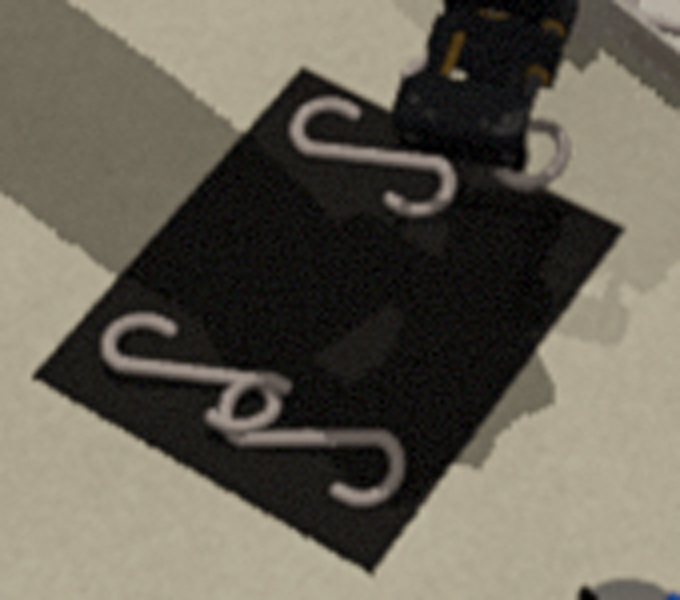

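View pics/w14.png

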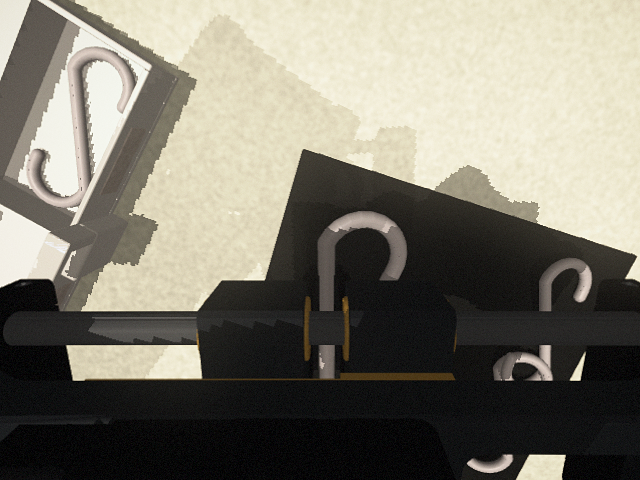

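```bash
python3 -m creep '[{"xyz":[7,55,0],"roll":-2.2,"grip":0.0},{"xyz":[8,55,0],"roll":-2.2,"grip":0.0},{"xyz":[8,55,0],"roll":0,"grip":0.0},{"xyz":[8,55,0],"roll":0,"grip":0.0},{"xyz":[7.5,47,0],"roll":0,"grip":0.0}]'
python3 -m creep '[{"xyz":[0,0,-10],"roll":0,"grip":0.0},{"xyz":[0,0,0],"roll":0,"grip":0.0},{"xyz":[0,0,0],"roll":0,"grip":0.0}]'
python3 - <<'E'
from h import *
snap('wrist','w15');o=get_obs();print(o['eef_pos'],o['ee_rot'][:,0]);held('w15')
E
```

```text
clock: 14.0
eef_pos: [599.1, 184.3, 284.2]
ee_rot: [[0.955, 0.297, -0.003], [0.297, -0.955, -0.001], [-0.003, -0.0, -1.0]]
contact_force: [1.3, -0.2, -1.0]
width: 0.072
clock: 14.38
eef_pos: [599.4, 181.2, 275.2]
ee_rot: [[0.956, 0.295, -0.002], [0.295, -0.956, -0.001], [-0.002, 0.0, -1.0]]
contact_force: [0.3, 0.7, -1.1]
width: 0.07
[599.62582759 181.15888866 275.78548029] [ 9.55657120e-01  2.94480644e-01 -7.86724136e-04]
held tray extents 3184 [ 79.5 -24.2] [121.2  20.8] z [ 90.   96.7 100.5]
```

View pics/w15.png

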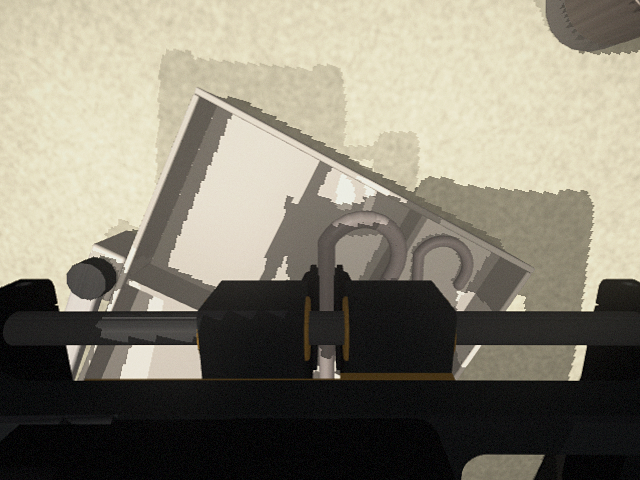

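```bash
python3 -m creep '[{"xyz":[1.8,1.4,-20],"roll":0,"grip":0.0},{"xyz":[0,0,-20],"roll":0,"grip":0.0},{"xyz":[0,0,-20],"roll":0,"grip":0.0},{"xyz":[0,0,-12],"roll":0,"grip":0.0},{"xyz":[0,0,-6],"roll":0,"grip":0.0}]'
python3 -m creep '[{"xyz":[0,0,0],"roll":0,"grip":0.0},{"xyz":[0,0,0],"roll":0,"grip":0.2},{"xyz":[0,0,0],"roll":0,"grip":0.2},{"xyz":[0,0,40],"roll":0,"grip":0.2},{"xyz":[-10,-40,40],"roll":0,"grip":0.25}]'
python3 -m creep '[{"xyz":[-25,-60,40],"roll":0,"grip":0.25},{"xyz":[-25,-60,20],"roll":0,"grip":0.25},{"xyz":[-25,-60,0],"roll":0,"grip":0.25},{"xyz":[-20,-45,0],"roll":0,"grip":0.25},{"xyz":[0,0,0],"roll":0,"grip":0.25}]'
python3 - <<'E'
from h import *
snap('wrist','w16');snap('top','t16');o=get_obs();print(o['eef_pos'],o['ee_rot'][:,0])
v=V('t16');a=cv2.resize(v.p[170:340,120:450],None,fx=2.4,fy=2.4,interpolation=2); cv2.imwrite('pics/z16.png',a[:,:,::-1])
E
```

```text
clock: 15.05
eef_pos: [601.2, 183.8, 196.6]
ee_rot: [[0.955, 0.296, -0.002], [0.296, -0.955, -0.0], [-0.002, -0.0, -1.0]]
contact_force: [-0.3, -0.4, 0.1]
width: 0.071
clock: 15.68
eef_pos: [591.7, 144.8, 279.7]
ee_rot: [[0.954, 0.299, 0.001], [0.299, -0.954, 0.0], [0.001, -0.0, -1.0]]
contact_force: [0.7, 0.5, 0.1]
width: 0.236
clock: 16.3
eef_pos: [503.0, -65.5, 330.2]
ee_rot: [[0.957, 0.292, 0.002], [0.292, -0.957, -0.001], [0.001, 0.001, -1.0]]
contact_force: [-0.4, -0.0, -0.4]
width: 0.253
[504.01471279 -63.35222002 330.02252309] [0.95549198 0.2950129  0.00157168]
```

View pics/z16.png

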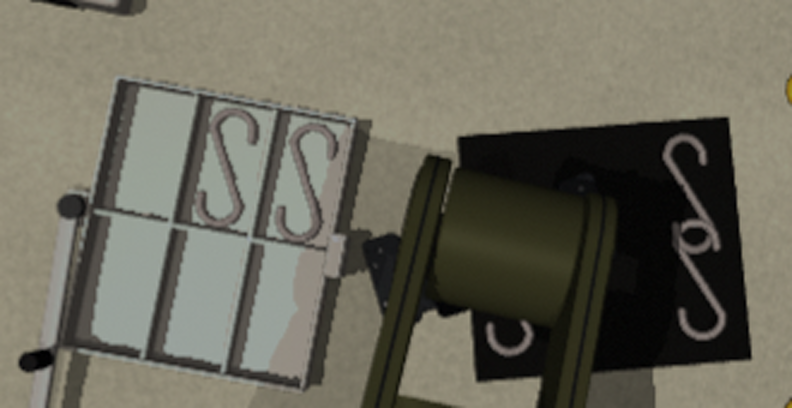

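View pics/w16.png

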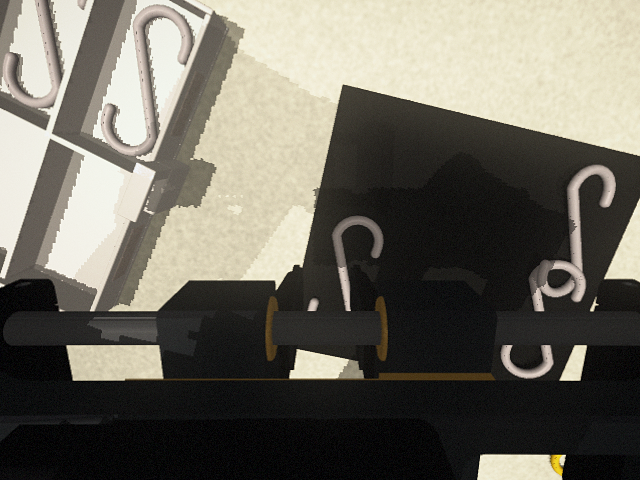

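Run:
```python
from h import *
hk('w16',(325,210,390,240),(330,250,356,300))
v=V('w1');
```

```text
w16 shank 417 [469.3 -90.9  10. ] ang 26.6 yaw -1.2 bend [503.1 -92.8] r 17.7 centre [467.1 -92. ] shank-line miss -0.0 zbend [ 7.8 11.7] zsh [ 8.1 11.6]
```

```bash
python3 -m creep '[{"xyz":[-18,-14,-30],"roll":4.7,"grip":0.25},{"xyz":[-19,-14.6,-30],"roll":4.7,"grip":0.25},{"xyz":[0,0,-26],"roll":0,"grip":0.25},{"xyz":[0,0,0],"roll":0,"grip":0.25},{"xyz":[0,0,0],"roll":0,"grip":0.25}]'
python3 - <<'E'
from h import *
snap('wrist','w17');o=get_obs();print(o['eef_pos'],o['ee_rot'][:,0])
E
```

```text
clock: 17.02
eef_pos: [468.0, -91.1, 244.5]
ee_rot: [[0.893, 0.45, 0.002], [0.45, -0.893, -0.0], [0.001, 0.001, -1.0]]
contact_force: [0.6, 0.3, 0.8]
width: 0.251
[468.12152118 -91.3143412  244.86670154] [0.89334673 0.44936384 0.00193716]
```

View pics/w17.png

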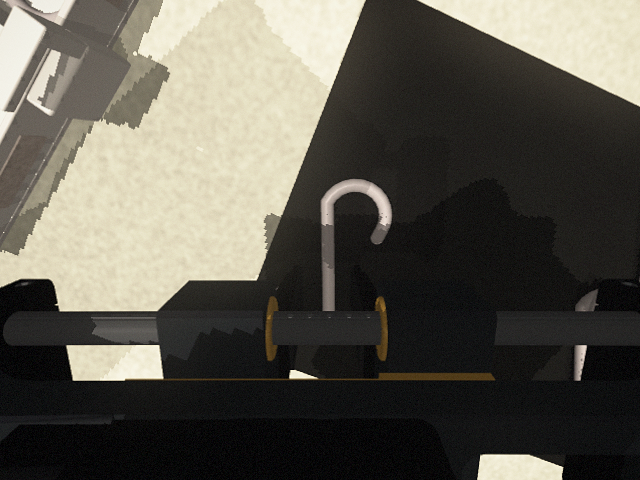

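```bash
python3 -m creep '[{"xyz":[0,0,-25],"roll":0,"grip":0.25},{"xyz":[0,0,-25],"roll":0,"grip":0.25},{"xyz":[0,0,0],"roll":0,"grip":0.25},{"xyz":[0,0,0],"roll":0,"grip":0.0},{"xyz":[0,0,0],"roll":0,"grip":0.0}]' 30
python3 -m creep '[{"xyz":[0,0,0],"roll":0,"grip":0.0},{"xyz":[0,0,0],"roll":0,"grip":0.0},{"xyz":[0,0,40],"roll":0,"grip":0.0},{"xyz":[0,20,40],"roll":-4.7,"grip":0.0},{"xyz":[-5,50,5],"roll":-4.7,"grip":0.0}]'
python3 -m creep '[{"xyz":[-5,50,0],"roll":0,"grip":0.0},{"xyz":[-5,50,0],"roll":0,"grip":0.0},{"xyz":[-5,50,0],"roll":0,"grip":0.0},{"xyz":[0,0,0],"roll":0,"grip":0.0},{"xyz":[0,0,0],"roll":0,"grip":0.0}]'
python3 - <<'E'
from h import *
snap('wrist','w18');o=get_obs();print(o['eef_pos'],o['ee_rot'][:,0]);held('w18')
E
```

```text
clock: 17.7
eef_pos: [467.2, -91.7, 194.0]
ee_rot: [[0.894, 0.448, 0.001], [0.448, -0.894, -0.0], [0.001, 0.001, -1.0]]
contact_force: [1.1, 0.4, 0.4]
width: 0.098
clock: 18.32
eef_pos: [463.3, -22.2, 281.9]
ee_rot: [[0.957, 0.29, 0.007], [0.29, -0.957, -0.001], [0.006, 0.003, -1.0]]
contact_force: [0.6, 0.4, -0.5]
width: 0.076
clock: 18.95
eef_pos: [446.7, 128.1, 277.8]
ee_rot: [[0.955, 0.297, -0.001], [0.297, -0.955, -0.001], [-0.001, 0.0, -1.0]]
contact_force: [-0.2, -0.1, -1.6]
width: 0.075
[446.91761726 127.59580899 277.88930602] [ 9.55338569e-01  2.95512344e-01 -8.20980239e-04]
held tray extents 3833 [-61.3 -99.5] [ -9.6 -54. ] z [91.6 94.  99.8]
```

View pics/w18.png

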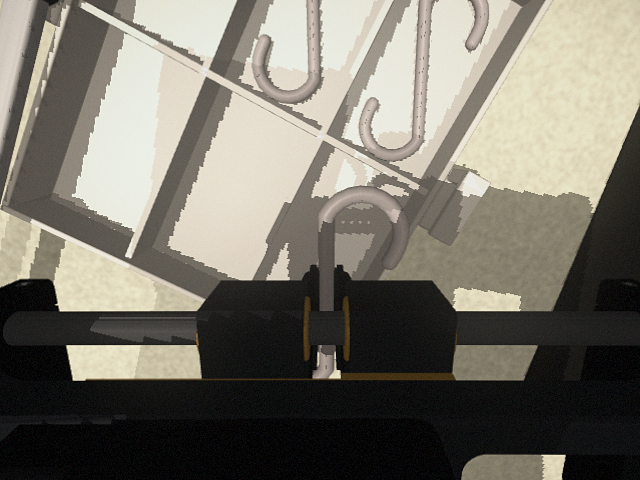

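```bash
python3 -m creep '[{"xyz":[3.5,0,-22],"roll":0,"grip":0.0},{"xyz":[0,0,-22],"roll":0,"grip":0.0},{"xyz":[0,0,-20],"roll":0,"grip":0.0},{"xyz":[0,0,-12],"roll":0,"grip":0.0},{"xyz":[0,0,-5.5],"roll":0,"grip":0.0}]'
python3 -m creep '[{"xyz":[0,0,0],"roll":0,"grip":0.0},{"xyz":[0,0,0],"roll":0,"grip":0.2},{"xyz":[0,0,0],"roll":0,"grip":0.2},{"xyz":[0,0,40],"roll":0,"grip":0.2},{"xyz":[0,-40,50],"roll":0,"grip":0.25}]'
python3 -m creep '[{"xyz":[10,-55,40],"roll":0,"grip":0.25},{"xyz":[10,-60,20],"roll":0,"grip":0.25},{"xyz":[10,-60,0],"roll":0,"grip":0.25},{"xyz":[10,-60,0],"roll":0,"grip":0.25},{"xyz":[10,-60,0],"roll":0,"grip":0.25}]'
python3 -m creep '[{"xyz":[0,0,0],"roll":0,"grip":0.25},{"xyz":[0,0,0],"roll":0,"grip":0.25}]'
python3 - <<'E'
from h import *
snap('wrist','w19');snap('top','t19');o=get_obs();print(o['eef_pos'],o['ee_rot'][:,0])
v=V('t19');a=cv2.resize(v.p[170:340,120:450],None,fx=2.4,fy=2.4,interpolation=2); cv2.imwrite('pics/z19.png',a[:,:,::-1])
E
```

```text
clock: 19.62
eef_pos: [450.5, 127.4, 196.2]
ee_rot: [[0.956, 0.295, -0.001], [0.295, -0.956, -0.0], [-0.001, -0.0, -1.0]]
contact_force: [0.2, 0.1, -0.6]
width: 0.076
clock: 20.25
eef_pos: [450.1, 90.0, 286.3]
ee_rot: [[0.954, 0.3, -0.002], [0.3, -0.954, 0.0], [-0.001, -0.001, -1.0]]
contact_force: [2.3, -1.1, 1.1]
width: 0.236
clock: 20.88
eef_pos: [499.4, -201.4, 342.5]
ee_rot: [[0.955, 0.296, 0.002], [0.296, -0.955, -0.001], [0.002, 0.001, -1.0]]
contact_force: [-0.1, 0.3, -0.2]
width: 0.251
clock: 21.12
eef_pos: [499.3, -199.3, 341.6]
ee_rot: [[0.955, 0.296, -0.0], [0.296, -0.955, 0.0], [0.0, -0.0, -1.0]]
contact_force: [0.5, 1.1, -0.9]
width: 0.248
[ 499.26580904 -198.30554718  341.52444322] [9.54745244e-01 2.97424798e-01 9.62863767e-05]
```

View pics/z19.png

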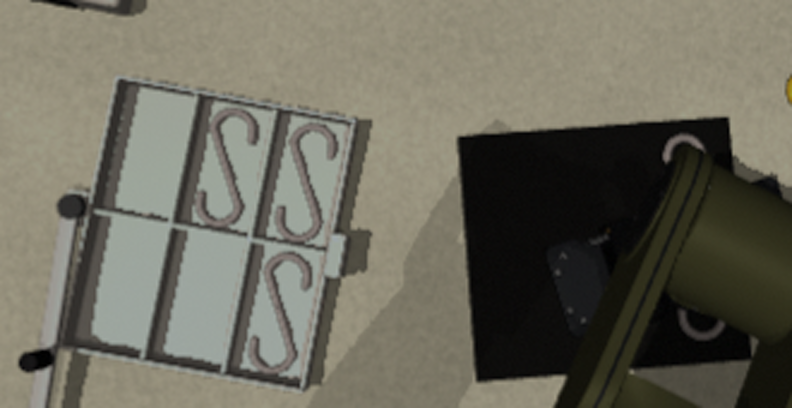

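View pics/w19.png

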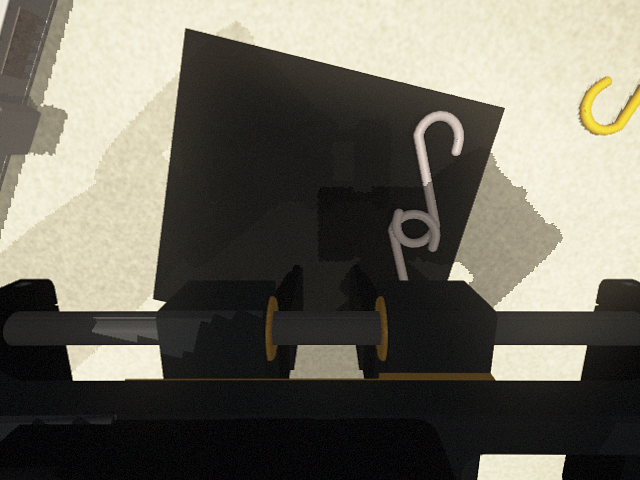

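Run:
```python
from h import *
hk('w19',(410,105,470,135),(410,142,437,200))
hk('w1',(340,0,395,15),(345,20,372,72))
from way import *
way((563.8,-268.2),5.3,(86,2.5,0,2),[(84,-1,0,0),(81.5,-9,.5,-10.8),(78.5,-17.1,1.1,-21.6),(76.2,-18.6,.8,-23.7),(63.2,-19.2,3.7,-5.5),(60.2,-16.9,15,-3),(82,7.6,50,-1.7)])
```

```text
w19 shank 571 [ 570.6 -263.1   15.2] ang 33.4 yaw 5.6 bend [ 600.6 -264.2] r 16.8 centre [ 564.8 -267.8] shank-line miss 0.7 zbend [ 9.9 19. ] zsh [12.1 17.9]
w1 shank 463 [ 569.6 -264.3   15.2] ang 33.8 yaw 6.0 bend [ 597.6 -266. ] r 18.2 centre [ 561.8 -269.7] shank-line miss 0.2 zbend [ 8.4 19.8] zsh [12.1 17.9]
B [ 478.1 -275.6] 3.3
(86, 2.5, 0, 2) G [ 574.7 -261.1    0.    33.1] delta 
(84, -1, 0, 0) G [ 573.1 -265.1    0.    31.1] delta [-1.6 -4.   0.  -2. ]
(81.5, -9, 0.5, -10.8) G [ 5.722e+02 -2.754e+02  5.000e-01  2.030e+01] delta [ -1.  -10.3   0.5 -10.8]
(78.5, -17.1, 1.1, -21.6) G [ 570.3 -286.1    1.1    9.5] delta [ -1.9 -10.6   0.6 -10.8]
(76.2, -18.6, 0.8, -23.7) G [ 568.1 -288.2    0.8    7.4] delta [-2.1 -2.1 -0.3 -2.1]
(63.2, -19.2, 3.7, -5.5) G [ 554.  -285.6    3.7   25.6] delta [-14.1   2.6   2.9  18.2]
(60.2, -16.9, 15, -3) G [ 550.6 -282.9   15.    28.1] delta [-3.4  2.6 11.3  2.5]
(82, 7.6, 50, -1.7) G [ 570.8 -257.    50.    29.4] delta [20.2 26.  35.   1.3]
```

```bash
python3 -m creep '[{"xyz":[38,-31,-20],"roll":8,"grip":0.22},{"xyz":[37.8,-31.5,-40],"roll":8.2,"grip":0.22},{"xyz":[0,0,-40],"roll":0,"grip":0.22},{"xyz":[0,0,0],"roll":0,"grip":0.22},{"xyz":[0,0,0],"roll":0,"grip":0.22}]' 40
python3 - <<'E'
from h import *
snap('wrist','w20');o=get_obs();print(o['eef_pos'],o['ee_rot'][:,0])
E
```

```text
clock: 21.85
eef_pos: [575.0, -260.5, 243.7]
ee_rot: [[0.834, 0.552, 0.002], [0.552, -0.834, -0.001], [0.001, 0.002, -1.0]]
contact_force: [0.5, 1.2, -0.1]
width: 0.219
[ 575.26685639 -260.84244812  244.68846838] [0.83394451 0.5518455  0.00176271]
```

View pics/w20.png

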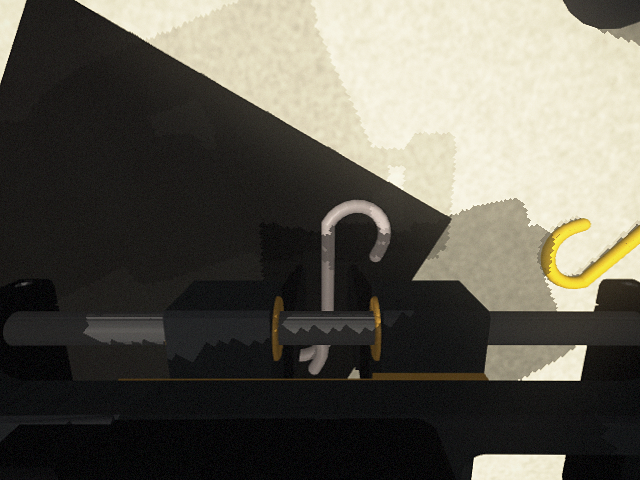

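```bash
python3 -m creep '[{"xyz":[0,0,-27],"roll":0,"grip":0.22},{"xyz":[0,0,-22],"roll":0,"grip":0.22},{"xyz":[0,0,0],"roll":0,"grip":0.22},{"xyz":[0,0,0],"roll":0,"grip":0.0},{"xyz":[0,0,0],"roll":0,"grip":0.0}]'
python3 -m creep '[{"xyz":[0,0,0],"roll":0,"grip":0.0},{"xyz":[-1.6,-4,0.5],"roll":-2,"grip":0.0},{"xyz":[-0.5,-5,0.5],"roll":-5.4,"grip":0.0},{"xyz":[-0.5,-5.2,0],"roll":-5.4,"grip":0.0},{"xyz":[-1,-5.3,0.3],"roll":-5.4,"grip":0.0}]'
python3 -m creep '[{"xyz":[-1,-5.3,0.3],"roll":-5.4,"grip":0.0},{"xyz":[-2.1,-2.1,0],"roll":-2,"grip":0.0},{"xyz":[0,0,0],"roll":0,"grip":0.0}]'
python3 -m creep '[{"xyz":[-4.7,0.9,1],"roll":6,"grip":0.0},{"xyz":[-4.7,0.9,1],"roll":6,"grip":0.0},{"xyz":[-4.7,0.9,1],"roll":6.2,"grip":0.0},{"xyz":[0,0,0],"roll":0,"grip":0.0}]'
python3 -m creep '[{"xyz":[-1.7,1.3,5],"roll":1.2,"grip":0.0},{"xyz":[-1.7,1.3,6],"roll":1.3,"grip":0.0},{"xyz":[0,0,0],"roll":0,"grip":0.0}]'
python3 -c "
from h import *
snap('scene','s21')
v=V('s21');cv2.imwrite('pics/z21.png',cv2.resize(v.p[200:350,180:350],None,fx=4,fy=4,interpolation=2)[:,:,::-1])"
```

```text
clock: 22.52
eef_pos: [574.6, -261.4, 193.4]
ee_rot: [[0.835, 0.551, 0.0], [0.551, -0.835, -0.0], [0.0, 0.0, -1.0]]
contact_force: [-0.7, 0.4, 0.8]
width: 0.076
clock: 23.15
eef_pos: [570.7, -281.2, 193.9]
ee_rot: [[0.966, 0.258, -0.001], [0.258, -0.966, 0.0], [-0.001, -0.0, -1.0]]
contact_force: [0.0, -0.1, -0.6]
width: 0.072
clock: 23.52
eef_pos: [567.5, -288.4, 194.3]
ee_rot: [[0.991, 0.136, -0.001], [0.136, -0.991, 0.0], [-0.001, -0.001, -1.0]]
contact_force: [0.2, 0.4, -1.0]
width: 0.076
clock: 24.02
eef_pos: [553.6, -285.4, 197.6]
ee_rot: [[0.899, 0.438, -0.0], [0.438, -0.899, 0.0], [-0.0, -0.0, -1.0]]
contact_force: [0.7, 0.5, -1.1]
width: 0.07
clock: 24.4
eef_pos: [550.7, -283.1, 209.7]
ee_rot: [[0.879, 0.478, 0.001], [0.478, -0.879, -0.001], [0.001, 0.002, -1.0]]
contact_force: [-0.2, 0.1, -1.3]
width: 0.07
```

View pics/z21.png

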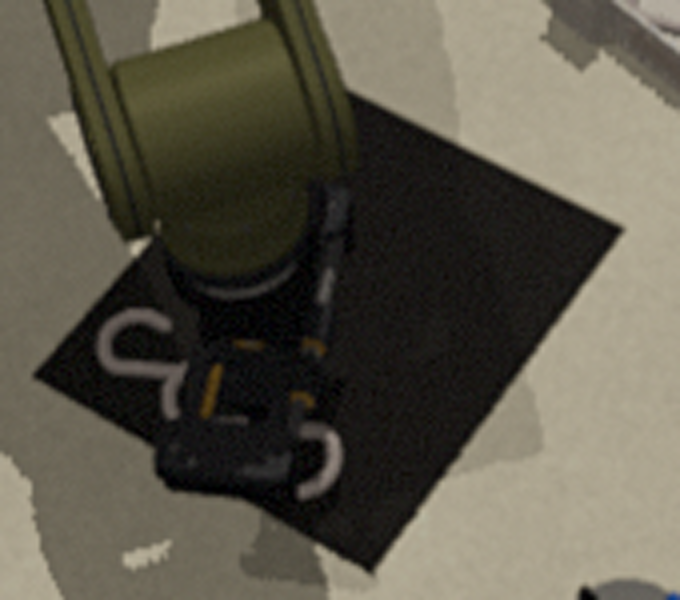

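Same as before; lift out.

```bash
python3 -m creep '[{"xyz":[5,7,12],"roll":0,"grip":0.0},{"xyz":[7,9,15],"roll":0,"grip":0.0},{"xyz":[8,10,20],"roll":0,"grip":0.0},{"xyz":[0,0,30],"roll":0,"grip":0.0},{"xyz":[0,0,0],"roll":0,"grip":0.0}]'
python3 -c "
from h import *
snap('scene','s22');o=get_obs();print(o['eef_pos'],o['ee_rot'][:,0])
v=V('s22');cv2.imwrite('pics/z22.png',cv2.resize(v.p[200:350,180:350],None,fx=4,fy=4,interpolation=2)[:,:,::-1])"
```

```text
clock: 25.08
eef_pos: [572.1, -256.9, 290.3]
ee_rot: [[0.878, 0.478, 0.007], [0.478, -0.878, -0.004], [0.004, 0.007, -1.0]]
contact_force: [-0.2, -0.3, -0.6]
width: 0.069
[ 571.29882232 -256.73049606  287.98851489] [0.8782787  0.47814374 0.0022579 ]
```

View pics/z22.png

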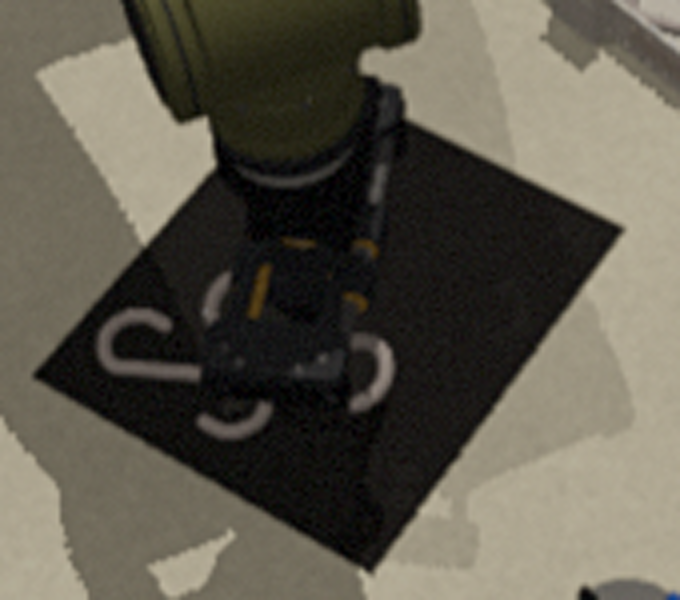

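```bash
python3 -m creep '[{"xyz":[0,30,0],"roll":-5.6,"grip":0.0},{"xyz":[5,55,0],"roll":-5.7,"grip":0.0},{"xyz":[5,55,0],"roll":0,"grip":0.0},{"xyz":[5,55,0],"roll":0,"grip":0.0},{"xyz":[5,55,0],"roll":0,"grip":0.0}]'
python3 -m creep '[{"xyz":[5,55,0],"roll":0,"grip":0.0},{"xyz":[5,55,0],"roll":0,"grip":0.0},{"xyz":[5,55,0],"roll":0,"grip":0.0},{"xyz":[5,55,0],"roll":0,"grip":0.0},{"xyz":[2.5,44.4,-8],"roll":0,"grip":0.0}]'
python3 -m creep '[{"xyz":[0,0,0],"roll":0,"grip":0.0},{"xyz":[0,0,0],"roll":0,"grip":0.0}]'
python3 - <<'E'
from h import *
snap('wrist','w23');o=get_obs();print(o['eef_pos'],o['ee_rot'][:,0]);held('w23')
E
```

```text
clock: 25.75
eef_pos: [589.8, -5.2, 284.2]
ee_rot: [[0.955, 0.296, -0.002], [0.296, -0.955, 0.0], [-0.002, -0.001, -1.0]]
contact_force: [0.9, -0.0, -1.0]
width: 0.073
clock: 26.38
eef_pos: [612.6, 259.6, 276.8]
ee_rot: [[0.955, 0.297, -0.0], [0.297, -0.955, -0.0], [-0.0, -0.0, -1.0]]
contact_force: [-0.2, -0.0, -0.4]
width: 0.071
clock: 26.62
eef_pos: [612.5, 257.1, 276.3]
ee_rot: [[0.955, 0.296, -0.002], [0.296, -0.955, -0.001], [-0.002, 0.0, -1.0]]
contact_force: [-0.2, 1.7, -0.9]
width: 0.072
[612.70030064 256.58218164 276.73601541] [ 0.95534847  0.2954767  -0.00167642]
held tray extents 3140 [78.5 52.8] [119.4  97.4] z [ 91.7  98.4 102.1]
```

View pics/w23.png

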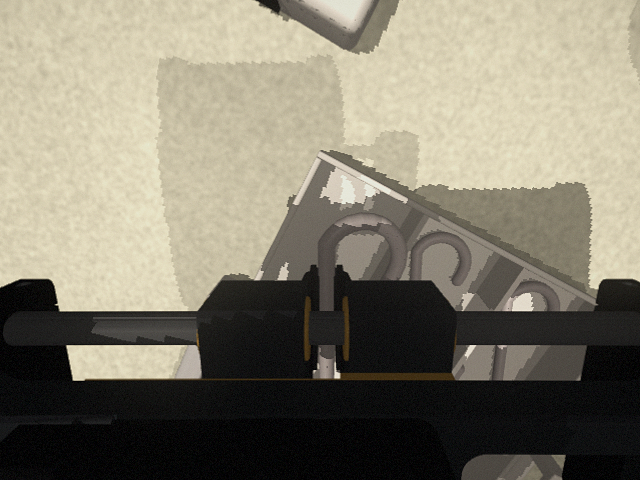

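```bash
python3 -m creep '[{"xyz":[3.4,0.5,-20],"roll":0,"grip":0.0},{"xyz":[0,0,-20],"roll":0,"grip":0.0},{"xyz":[0,0,-20],"roll":0,"grip":0.0},{"xyz":[0,0,-13],"roll":0,"grip":0.0},{"xyz":[0,0,-6],"roll":0,"grip":0.0}]'
python3 -m creep '[{"xyz":[0,0,0],"roll":0,"grip":0.0},{"xyz":[0,0,0],"roll":0,"grip":0.2},{"xyz":[0,0,0],"roll":0,"grip":0.2},{"xyz":[0,0,40],"roll":0,"grip":0.2},{"xyz":[-30,-30,50],"roll":0,"grip":0.25}]'
python3 -m creep '[{"xyz":[-50,0,50],"roll":0,"grip":0.25},{"xyz":[-50,0,50],"roll":0,"grip":0.25},{"xyz":[-50,0,0],"roll":0,"grip":0.25},{"xyz":[0,0,0],"roll":0,"grip":0.25},{"xyz":[0,0,0],"roll":0,"grip":0.25}]'
python3 - <<'E'
from h import *
snap('wrist','w24');o=get_obs();print(o['eef_pos'],o['ee_rot'][:,0])
E
```

```text
clock: 27.3
eef_pos: [615.9, 257.7, 196.9]
ee_rot: [[0.955, 0.296, -0.002], [0.296, -0.955, -0.001], [-0.002, 0.0, -1.0]]
contact_force: [-0.1, 0.1, -0.6]
width: 0.072
clock: 27.92
eef_pos: [588.2, 229.9, 287.3]
ee_rot: [[0.955, 0.297, 0.0], [0.297, -0.955, 0.0], [0.0, -0.0, -1.0]]
contact_force: [0.0, -0.1, 0.1]
width: 0.237
clock: 28.55
eef_pos: [449.5, 229.3, 375.3]
ee_rot: [[0.955, 0.296, 0.002], [0.296, -0.955, 0.0], [0.002, 0.0, -1.0]]
contact_force: [0.4, 0.3, -0.3]
width: 0.248
[449.96752577 229.33219659 375.17977242] [0.95519959 0.29596012 0.00116439]
```

View pics/w24.png

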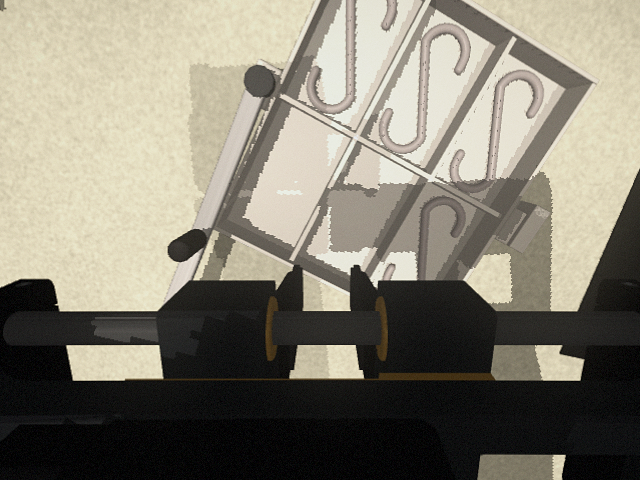

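```bash
python3 - <<'E'
from h import *
v=V('w24');X=xyz(v);g=v.p.astype(int).max(2);z=X[...,2]
m=np.zeros(z.shape,bool);m[225:270,160:215]=1;k=m&(g<70)&(z>45);P=X[k];print(k.sum(),P.min(0),P.max(0)); t=P[P[:,2]>91];print(len(t),t.mean(0),t.min(0),t.max(0))
m[:]=0;m[60:100,240:280]=1;k=m&(g<90)&(z>45);P=X[k];print('hinge',P.mean(0))
E
python3 -m creep '[{"xyz":[0,-57,-9],"roll":0,"grip":0.25},{"xyz":[0,-57,-9],"roll":0,"grip":0.25},{"xyz":[0,-57,-9],"roll":0,"grip":0.25},{"xyz":[0,-57,-9],"roll":0,"grip":0.25},{"xyz":[0,-57,-9],"roll":0,"grip":0.25}]'
python3 -m creep '[{"xyz":[-5,-57,0],"roll":0,"grip":0.25},{"xyz":[-5,-57,0],"roll":0,"grip":0.25},{"xyz":[-5,-57,0],"roll":0,"grip":0.25},{"xyz":[-5,-57,0],"roll":0,"grip":0.25},{"xyz":[0,0,0],"roll":0,"grip":0.25}]'
python3 -m creep '[{"xyz":[0,0,0],"roll":0,"grip":0.25},{"xyz":[0,0,0],"roll":0,"grip":0.25}]'
python3 - <<'E'
from h import *
snap('wrist','w25');o=get_obs();print(o['eef_pos'],o['ee_rot'][:,0])
E
```

```text
816 [392.68988255 250.50414141  50.65622117] [514.31292289 342.99413477 355.36234422]
424 [410.50790789 333.70296784  95.66539566] [400.72333964 250.50414141  91.02480843] [514.31292289 342.99413477 355.36234422]
hinge [547.08971797 314.2767373   55.32007608]
clock: 29.22
eef_pos: [450.0, -58.2, 329.6]
ee_rot: [[0.955, 0.295, 0.0], [0.295, -0.955, -0.0], [0.0, 0.0, -1.0]]
contact_force: [0.9, 0.1, -0.2]
width: 0.253
clock: 29.85
eef_pos: [429.3, -287.9, 329.6]
ee_rot: [[0.957, 0.29, -0.0], [0.29, -0.957, -0.0], [-0.0, 0.0, -1.0]]
contact_force: [0.1, 0.2, 0.1]
width: 0.25
clock: 30.1
eef_pos: [429.7, -282.8, 329.3]
ee_rot: [[0.955, 0.298, -0.001], [0.298, -0.955, 0.001], [-0.0, -0.001, -1.0]]
contact_force: [0.1, 0.8, -0.2]
width: 0.249
[ 429.7096733  -282.6526268   329.48738219] [ 9.54618661e-01  2.97830809e-01 -1.46681754e-04]
```

View pics/w25.png

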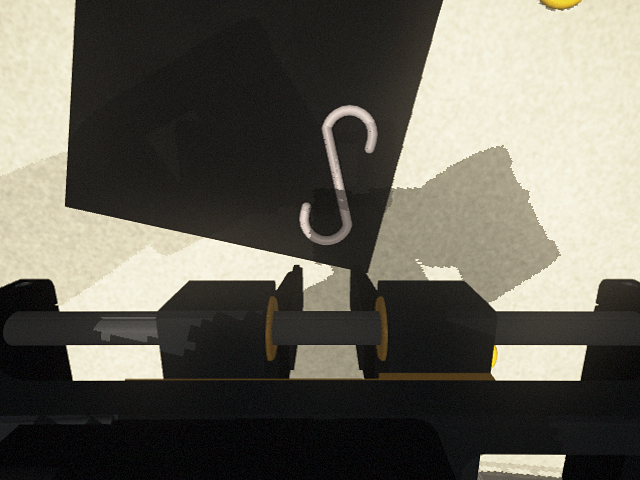

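Run:
```python
from h import *
hk('w25',(318,100,385,130),(322,138,348,205))
hk('w25',(295,220,355,250),(322,138,348,205),sgn=-1)
```

```text
w25 shank 640 [ 478.6 -274.7   10.1] ang 30.3 yaw 2.5 bend [ 511.8 -275.4] r 17.3 centre [ 475.9 -277. ] shank-line miss 0.6 zbend [ 8.1 11.7] zsh [ 8.  11.7]
w25 shank 640 [ 478.6 -274.7   10.1] ang 30.3 yaw 2.5 bend [ 436.  -279.5] r 17.8 centre [ 472.  -277.9] shank-line miss -0.6 zbend [ 8.1 11.6] zsh [ 8.  11.7]
```

```bash
python3 -m creep '[{"xyz":[22,2.6,-30],"roll":6.5,"grip":0.25},{"xyz":[22.3,2.6,-30],"roll":6.5,"grip":0.25},{"xyz":[0,0,-25],"roll":0,"grip":0.25},{"xyz":[0,0,0],"roll":0,"grip":0.25},{"xyz":[0,0,0],"roll":0,"grip":0.25}]' 30
python3 - <<'E'
from h import *
snap('wrist','w26');o=get_obs();print(o['eef_pos'],o['ee_rot'][:,0])
E
```

```text
clock: 30.78
eef_pos: [474.0, -278.1, 245.8]
ee_rot: [[0.864, 0.504, 0.001], [0.504, -0.864, -0.001], [0.001, 0.001, -1.0]]
contact_force: [-0.4, -0.6, 0.1]
width: 0.249
[ 474.11357288 -278.4360264   246.33309559] [0.86379538 0.5038416  0.00108689]
```

View pics/w26.png

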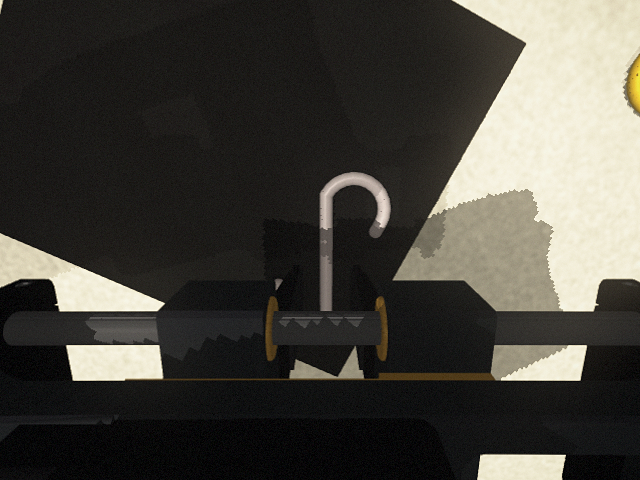

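```bash
python3 -m creep '[{"xyz":[0,0,-27],"roll":0,"grip":0.25},{"xyz":[0,0,-24.5],"roll":0,"grip":0.25},{"xyz":[0,0,0],"roll":0,"grip":0.25},{"xyz":[0,0,0],"roll":0,"grip":0.0},{"xyz":[0,0,0],"roll":0,"grip":0.0}]'
python3 -m creep '[{"xyz":[0,0,0],"roll":0,"grip":0.0},{"xyz":[0,0,0],"roll":0,"grip":0.0},{"xyz":[0,0,40],"roll":0,"grip":0.0},{"xyz":[0,20,40],"roll":-6.5,"grip":0.0},{"xyz":[-5,55,5],"roll":-6.5,"grip":0.0}]'
python3 -m creep '[{"xyz":[-3,56,0],"roll":0,"grip":0.0},{"xyz":[-3,56,0],"roll":0,"grip":0.0},{"xyz":[-2,56,0],"roll":0,"grip":0.0},{"xyz":[0,56,0],"roll":0,"grip":0.0},{"xyz":[0,56,0],"roll":0,"grip":0.0}]'
python3 -m creep '[{"xyz":[0,56,0],"roll":0,"grip":0.0},{"xyz":[0,56,0],"roll":0,"grip":0.0},{"xyz":[0,13,0],"roll":0,"grip":0.0},{"xyz":[0,0,0],"roll":0,"grip":0.0},{"xyz":[0,0,0],"roll":0,"grip":0.0}]'
python3 - <<'E'
from h import *
snap('wrist','w27');o=get_obs();print(o['eef_pos'],o['ee_rot'][:,0]);held('w27')
E
```

```text
clock: 31.45
eef_pos: [473.7, -278.6, 194.0]
ee_rot: [[0.864, 0.503, 0.001], [0.503, -0.864, -0.001], [0.0, 0.001, -1.0]]
contact_force: [0.2, 0.1, -0.3]
width: 0.096
clock: 32.08
eef_pos: [469.9, -204.6, 282.1]
ee_rot: [[0.957, 0.29, 0.007], [0.29, -0.957, -0.004], [0.005, 0.006, -1.0]]
contact_force: [0.5, 0.8, -0.0]
width: 0.077
clock: 32.7
eef_pos: [460.0, 78.2, 277.9]
ee_rot: [[0.955, 0.296, 0.0], [0.296, -0.955, -0.0], [0.0, 0.0, -1.0]]
contact_force: [-0.6, 0.9, -1.4]
width: 0.075
clock: 33.33
eef_pos: [460.6, 200.4, 277.8]
ee_rot: [[0.956, 0.295, -0.001], [0.295, -0.956, -0.001], [-0.001, 0.0, -1.0]]
contact_force: [0.3, -0.7, -1.0]
width: 0.078
[460.70045447 200.20024365 277.91510286] [ 9.55697315e-01  2.94350565e-01 -6.22866277e-04]
held tray extents 3976 [-61.1 -24.7] [-5.9 21.1] z [91.7 94.1 99. ]
```

View pics/w27.png

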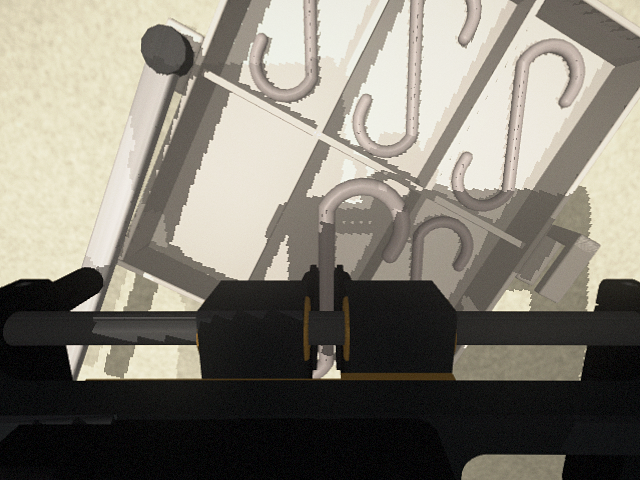

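```bash
python3 -m creep '[{"xyz":[0.3,1.8,-22],"roll":0,"grip":0.0},{"xyz":[0,0,-22],"roll":0,"grip":0.0},{"xyz":[0,0,-20],"roll":0,"grip":0.0},{"xyz":[0,0,-12],"roll":0,"grip":0.0},{"xyz":[0,0,-5.5],"roll":0,"grip":0.0}]'
python3 -m creep '[{"xyz":[0,0,0],"roll":0,"grip":0.0},{"xyz":[0,0,0],"roll":0,"grip":0.2},{"xyz":[0,0,0],"roll":0,"grip":0.2},{"xyz":[0,0,40],"roll":0,"grip":0.2},{"xyz":[-20,0,50],"roll":0,"grip":0.25}]'
python3 -m creep '[{"xyz":[-20,20,50],"roll":-9,"grip":0.25},{"xyz":[-20,20,30],"roll":-9,"grip":0.25},{"xyz":[0,0,0],"roll":-9,"grip":0.25},{"xyz":[0,0,0],"roll":0,"grip":0.25},{"xyz":[0,0,0],"roll":0,"grip":0.25}]'
python3 - <<'E'
from h import *
snap('wrist','w28');snap('top','t28');snap('scene','s28');o=get_obs();print(o['eef_pos'],o['ee_rot'][:,0],o['qpos'])
E
```

```text
clock: 34.0
eef_pos: [461.0, 202.5, 196.1]
ee_rot: [[0.956, 0.295, -0.001], [0.295, -0.956, -0.0], [-0.001, 0.0, -1.0]]
contact_force: [-0.0, -0.7, -0.3]
width: 0.074
clock: 34.62
eef_pos: [441.1, 203.2, 287.5]
ee_rot: [[0.955, 0.296, -0.001], [0.296, -0.955, -0.0], [-0.001, 0.0, -1.0]]
contact_force: [0.7, -0.7, 0.9]
width: 0.238
clock: 35.25
eef_pos: [400.9, 243.1, 366.3]
ee_rot: [[0.986, -0.168, -0.001], [-0.168, -0.986, -0.0], [-0.001, 0.0, -1.0]]
contact_force: [0.2, 0.5, 0.2]
width: 0.25
[400.99272726 243.05998723 366.06776852] [ 0.98556966 -0.16926706 -0.00105473] [ 4.30362177e-01 -2.63643359e-01  2.08284513e+00  2.35765083e-05
  1.32365357e+00  2.17123840e+00]
```

View pics/w28.png

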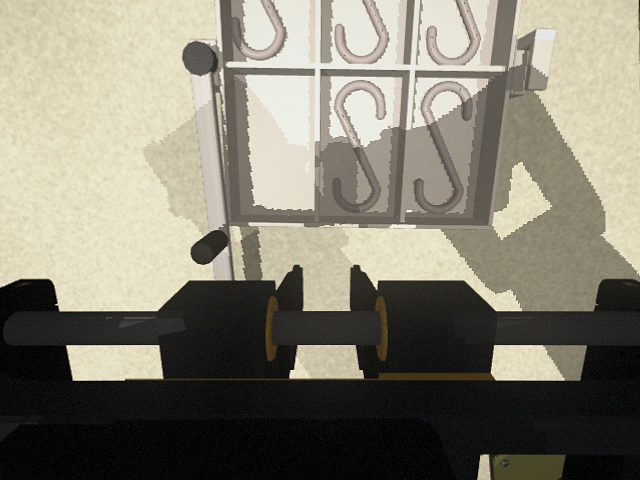

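View pics/s28.png

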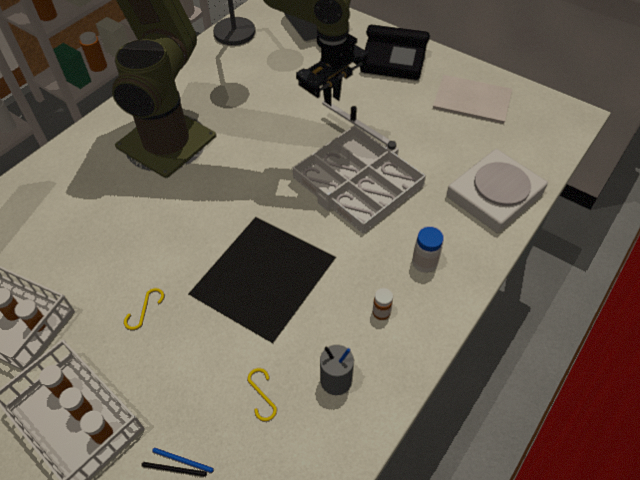

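Run:
```python
from h import *
v=V('w28');X=xyz(v);g=v.p.astype(int).max(2);z=X[...,2]
m=np.zeros(z.shape,bool);m[222:272,185:235]=1;k=m&(g<75)&(z>50)&(z<110);P=X[k];print(k.sum(),P.min(0).round(1),P.max(0).round(1),np.percentile(P[:,2],[5,50,95])); t=P[(P[:,2]>90)];print(len(t),t.mean(0).round(1),t.min(0).round(1),t.max(0).round(1))
c=(t.min(0)+t.max(0))/2
h=tw(0,127);print('hinge',h,'r',np.hypot(*(c[:2]-h)))
d=c[:2]-h; th=np.arctan2(-d@TX,-d@TY);print('theta',th)
last=None
for t in np.r_[th,np.radians(np.arange(80,-1,-10))]:
    K=h+140*(-np.cos(t)*TY-np.sin(t)*TX); print(round(np.degrees(t),1),K.round(1),(K-last).round(1) if last is not None else ''); last=K
# tray check via depth: hooks heights
L=tl(X)
for cx,cy in((64.5,-76),(64.5,0),(64.5,76),(-64.5,-76),(-64.5,0),(-64.5,76)):
    s=(abs(L[...,0]-cx)<60)&(abs(L[...,1]-cy)<33)&(z>2)&(z<30)&(v.d>0); print(cx,cy,s.sum(),np.percentile(z[s],[50,90,97]).round(1) if s.sum() else '')
```

```text
817 [385.2 325.5  51.9] [417.7 343.   96.8] [60.18874468 93.18059227 95.62752154]
461 [409.5 333.6  94.4] [400.6 325.5  90.1] [417.6 343.   96.8]
hinge [547.29391174 315.72337326] r 139.4488778151236
theta 1.5206968174845081
87.1 [408.5 334.3] 
80.0 [407.3 316.9] [ -1.2 -17.4]
70.0 [409.2 292.6] [  1.9 -24.3]
60.0 [415.3 269. ] [  6.1 -23.6]
50.0 [425.4 246.8] [ 10.1 -22.2]
40.0 [439.3 226.7] [ 13.8 -20.1]
30.0 [456.4 209.3] [ 17.1 -17.4]
20.0 [476.2 195.1] [ 19.9 -14.2]
10.0 [498.3 184.6] [ 22.  -10.5]
0.0 [521.8 178.1] [23.5 -6.5]
64.5 -76 4729 [ 4.4 11.6 12.5]
64.5 0 4902 [ 4.4 11.5 12.5]
64.5 76 4850 [ 4.3 11.4 12.4]
-64.5 -76 8953 [ 4.3 11.4 12.4]
-64.5 0 9454 [ 4.2 11.4 12.3]
-64.5 76 9487 [3.9 4.9 5.3]
```

```bash
python3 -m creep '[{"xyz":[4,46,0],"roll":0,"grip":0.5},{"xyz":[4,45,-30],"roll":0,"grip":0.5},{"xyz":[0,0,-30],"roll":0,"grip":0.5},{"xyz":[0,0,0],"roll":0,"grip":0.5},{"xyz":[0,0,0],"roll":0,"grip":0.5}]' 8
python3 - <<'E'
from h import *
snap('wrist','w29');o=get_obs();print(o['eef_pos'],o['ee_rot'][:,0])
E
```

```text
clock: 36.02
eef_pos: [409.3, 334.1, 307.5]
ee_rot: [[0.985, -0.17, 0.001], [-0.17, -0.985, 0.0], [0.001, -0.001, -1.0]]
contact_force: [0.6, -0.0, 0.8]
width: 0.501
[409.49953629 334.13561927 308.17828569] [ 0.9853867  -0.17032443  0.00162267]
```

View pics/w29.png

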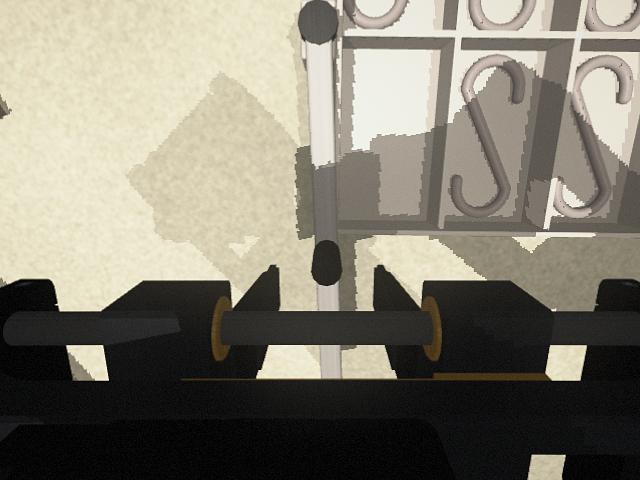

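```bash
python3 -m creep '[{"xyz":[0,0,-25],"roll":0,"grip":0.5},{"xyz":[0,0,-25],"roll":0,"grip":0.5},{"xyz":[0,0,0],"roll":0,"grip":0.1},{"xyz":[0,0,0],"roll":0,"grip":0.1},{"xyz":[0,0,0],"roll":0,"grip":0.1}]' 8
python3 -m creep '[{"xyz":[0,0,0],"roll":0,"grip":0.1},{"xyz":[-1.2,-17.4,0],"roll":7,"grip":0.1},{"xyz":[1.9,-24.3,0],"roll":10,"grip":0.1}]'
```

```text
clock: 36.7
eef_pos: [409.6, 334.6, 258.6]
ee_rot: [[0.985, -0.17, 0.003], [-0.17, -0.985, 0.002], [0.002, -0.002, -1.0]]
contact_force: [-0.5, -0.3, 0.2]
width: 0.242
clock: 37.08
eef_pos: [409.9, 292.9, 258.2]
ee_rot: [[0.991, 0.132, 0.002], [0.132, -0.991, 0.002], [0.002, -0.002, -1.0]]
contact_force: [2.1, 0.6, 1.7]
width: 0.188
```

```bash
python3 -m creep '[{"xyz":[6.1,-23.6,0],"roll":10,"grip":0.1},{"xyz":[10.1,-22.2,0],"roll":10,"grip":0.1},{"xyz":[13.8,-20.1,0],"roll":10,"grip":0.1},{"xyz":[17.1,-17.4,0],"roll":10,"grip":0.1}]'
python3 -m creep '[{"xyz":[19.9,-14.2,0],"roll":10,"grip":0.1},{"xyz":[11,-5.5,0],"roll":5,"grip":0.1},{"xyz":[11,-5,0],"roll":5,"grip":0.1},{"xyz":[12,-3.5,0],"roll":5,"grip":0.1},{"xyz":[5,-1.5,0],"roll":2,"grip":0.1}]'
python3 -m creep '[{"xyz":[6.5,-1.5,0],"roll":2,"grip":0.1},{"xyz":[0,0,0],"roll":0,"grip":0.1}]'
python3 - <<'E'
from h import *
snap('wrist','w30');o=get_obs();print(o['eef_pos'],o['ee_rot'][:,0],o['contact_force'])
E
```

```text
clock: 37.58
eef_pos: [457.4, 208.9, 258.2]
ee_rot: [[0.675, 0.738, 0.002], [0.738, -0.675, 0.001], [0.002, 0.0, -1.0]]
contact_force: [0.7, 2.7, 1.6]
width: 0.185
clock: 38.2
eef_pos: [516.6, 179.5, 258.2]
ee_rot: [[0.271, 0.963, 0.002], [0.963, -0.271, 0.0], [0.001, 0.002, -1.0]]
contact_force: [-1.0, 0.5, 4.4]
width: 0.185
clock: 38.45
eef_pos: [522.5, 178.2, 258.1]
ee_rot: [[0.238, 0.971, -0.0], [0.971, -0.238, 0.001], [0.0, -0.0, -1.0]]
contact_force: [-2.0, 0.4, 5.6]
width: 0.184
[522.46640717 178.29004692 258.09756199] [2.38053105e-01 9.71252036e-01 4.48433531e-04] [-3.14450579 -0.13793974  5.97358182]
```

View pics/w30.png

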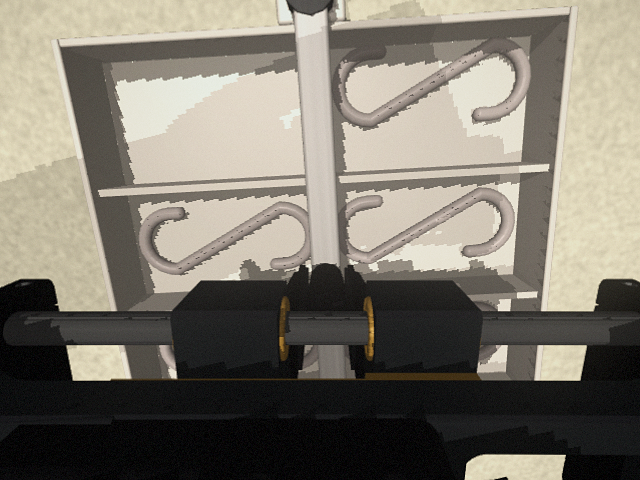

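```bash
python3 -m creep '[{"xyz":[1.5,-0.3,0],"roll":0,"grip":0.1},{"xyz":[1,-0.2,0],"roll":0,"grip":0.1},{"xyz":[0,0,0],"roll":0,"grip":0.1}]'
```

```text
clock: 38.88
eef_pos: [523.7, 178.1, 258.0]
ee_rot: [[0.238, 0.971, -0.006], [0.971, -0.238, 0.001], [-0.001, -0.006, -1.0]]
contact_force: [-9.7, 1.3, 10.3]
width: 0.189
```

```bash
python3 -m creep '[{"xyz":[-1.5,0.3,0],"roll":0,"grip":0.19},{"xyz":[0,0,0],"roll":0,"grip":0.4},{"xyz":[0,0,0],"roll":0,"grip":0.4},{"xyz":[0,0,0],"roll":0,"grip":0.4},{"xyz":[0,0,30],"roll":0,"grip":0.4}]'
python3 -m creep '[{"xyz":[0,0,40],"roll":0,"grip":0.4},{"xyz":[-40,-30,40],"roll":-10,"grip":0.4},{"xyz":[-50,-40,20],"roll":-10,"grip":0.4},{"xyz":[-10,-50,0],"roll":-10,"grip":0.4},{"xyz":[0,-60,0],"roll":-10,"grip":0.4}]'
python3 -m creep '[{"xyz":[0,-60,0],"roll":0,"grip":0.4},{"xyz":[0,-30,0],"roll":0,"grip":0.4},{"xyz":[0,0,0],"roll":0,"grip":0.4},{"xyz":[0,0,0],"roll":0,"grip":0.4}]'
python3 - <<'E'
from h import *
snap('top','t31');snap('scene','s31')
v=V('t31');a=cv2.resize(v.p[80:345,100:460],None,fx=2.2,fy=2.2,interpolation=2); cv2.imwrite('pics/z31.png',a[:,:,::-1])
X=xyz(v);z=X[...,2];L=tl(X);s=(z>46)&(z<60)&(abs(L[...,0])<40)&(L[...,1]<60)&(L[...,1]>-105)
s&=~((abs(L[...,1]+13)<22))
k=np.polyfit(L[...,1][s],L[...,0][s],1);print(s.sum(),k,'angle rad about',-k[0],'at hinge',np.polyval(k,127))
E
```

```text
clock: 39.5
eef_pos: [522.1, 177.5, 284.0]
ee_rot: [[0.238, 0.971, -0.006], [0.971, -0.238, -0.002], [-0.003, -0.006, -1.0]]
contact_force: [-0.2, 0.5, -0.3]
width: 0.396
clock: 40.12
eef_pos: [426.5, 0.5, 385.1]
ee_rot: [[0.809, 0.588, 0.003], [0.588, -0.809, -0.0], [0.002, 0.002, -1.0]]
contact_force: [1.2, 0.7, -0.5]
width: 0.401
clock: 40.62
eef_pos: [427.5, -88.2, 384.2]
ee_rot: [[0.807, 0.591, -0.0], [0.591, -0.807, 0.001], [0.0, -0.001, -1.0]]
contact_force: [-0.0, -0.6, -0.5]
width: 0.4
397 [-1.24313522e-03 -2.32470021e+00] angle rad about 0.001243135217497879 at hinge -2.4825783843177183
```

View pics/z31.png

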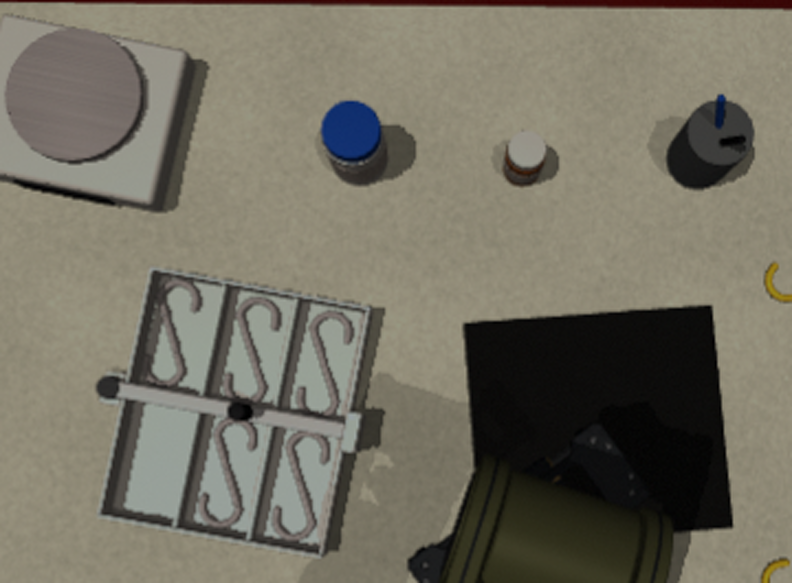

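View pics/s31.png

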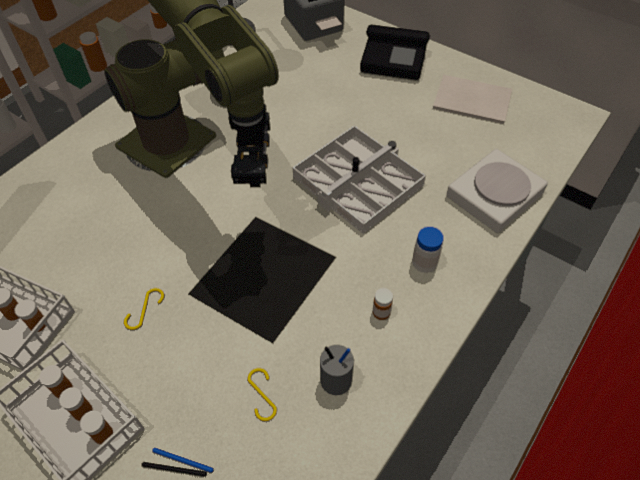

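The five hooks lie one to a compartment. The bar is closed (measured about 0.001 rad), its end is in the catch, and the arm is clear, so I am handing in.

```bash
python3 -c "
from station import *
print(job_done())"
```

```text
the job is handed in; nothing more can be done
None
```

I handed the job in at about 41 s: all five hooks are flat in the tray, one to a compartment, and the lock bar is closed in its catch. The handover gave no verdict.

- **Hooks:** There were five, two linked pairs and one single. The arm could only turn about the vertical. I worked each pair apart on the mat by turning and sliding the upper hook out from under its partner's tip, instead of the pitch-and-roll you described. Each pair came apart on the first try.
- **Tray:** Before I closed the bar, depth readings gave hook tops of about 12 mm in five compartments, so they lie flat on the 4 mm floor. I left one compartment on the robot's side, at the hinge end, empty.
- **Lock bar:** I gripped the knob and swung it until it met the end stop, with about 10 N of contact. Afterwards the top camera read the bar's angle as about 0.001 rad.
- **Bystanders:** The amber bottle, white jar and yellow look-alike hooks look untouched in the last pictures.

**Disagreements:** The top camera read about 2% short in scale and up to 4 mm different in position from the wrist depth, so I used the wrist depth. The tray dividers read about 34 mm high in depth, where you gave 40 mm. Neither affected the placing.

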